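# Stow the pipe ring and latch the sloping case

### The arm

A 6-joint arm with a two-finger parallel gripper is mounted at the origin on a cart in front of the work surface, level with it; the furniture and walls round the work are solid. World frame = base frame: x ahead of the robot, y to its left, z up, the work surface at z = 0. Lengths are in m, angles in degrees, forces in N, time in s.
With the tool pointing down it reaches from about 0.3 to 0.85 m from the base axis. Payload 4.2 kg.
Tool frame: the origin (TCP) lies midway between the tips of the shut fingers; the grasp point (between the pads) lies 19 mm behind it; z points along the fingers, y is the direction in which the jaws open and shut (so a half turn about z gives the same grasp; the last joint's range is limited). The gripper opens to 91 mm and grips with 3 to 60 N. Pads are 32 mm wide; open, the fingers measure 118 mm over their backs; the gripper's body (76 mm by 178 mm) begins 60 mm behind the grasp point.
Start: joints at [-66.234, 18.312, 89.639, -0, 72.044, -1.146], TCP at [0.242, -0.522, 0.18] pointing down, gripper open.
Joint ranges: [-177.97, 177.97], [-48.28, 115.42], [12.27, 149.76], [-77.06, 257.06], [2.81, 150.46], [-146.56, 146.56]. Speed limits (degrees/s): [147.25, 147.25, 180, 180, 180, 180].

### API

Orientations are given as [roll, pitch, yaw] about the fixed x, y, z axes, in that order (R = Rz(yaw) Ry(pitch) Rx(roll)).
In Python, from rig import r, camera, workorder gives the robot as it stands.
- The arm moves only by the tool play_rows, never from a script. Its argument "commands" is a list that holds one entry, the list of rows, each a list of 4 numbers: the shift along the tool's x, y, z in m, then the turn about the tool's z in rad. A call has 1 to 10 rows; each row is the pose to reach, as a shift and turn from the pose commanded when the call began, along the tool's axes at that moment; what a row does not reach only later rows make up. A row lasts 1/8 s, in which the tool goes at most 62.5 mm and 10.7 degrees, less where a joint would pass 70% of its speed; a pose out of reach is approached as far as the arm can. A call with a gripper value outside its range is refused whole. "jaw" is the finger opening in m, from 0 to 0.0912, set as the call begins (left out, the last holds). The fingers move at their own pace and stop on an object; "force" is the grip in N (left out, the last holds). Time passes only in rows, so rows that repeat a pose let the fingers close. It gives the time, the measured TCP pose, the force and the opening at its end, in the units of the state.
- r.sense(): the state, without advancing time (a new reading comes with each control period).
- camera(name): name is "side" or "top"; returns a dict with "frame" (384x512x3 uint8, blue, green, red), "range_z" (384x512 float32, m along the optical axis (not along the pixel's ray), 0 where there is no reading), "intrinsics" (3x3 intrinsics, pixels), "T" (4x4, takes a point from camera to world coordinates). Camera axes: x right, y down, z forward; pixel columns grow to the right and rows downward; lengths in m; the calibration is good to about 2 mm. A picture is of the moment at which its call begins.
- workorder.close_job(): hands the job in, once; it reports no verdict.
The state is a dict: "t": time; "q": joint angles; "joint_velocities": joint speeds; "tau": joint torques, N m; "tool_pos": TCP position; "tcp_rot": TCP orientation; "contact_force": force on the tool from outside, world axes, zero at the start; "ft_torque": the same for the moment, N m; "width": finger opening in m.
Only numpy, scipy, OpenCV 4.12 (cv2) and the standard library are available. Lean on these libraries where they do the work, as an engineer would, in place of code of your own. Each camera call takes 0.05 s, during which the arm holds its last target.

### The job

Put the pipe ring into the open sloping case and shut the hatch fully. Then swing the latch's wire loop over so that its bar drops behind the hooked keeper on the hatch, and press the lever over until it lies flat and the latch stays locked, with the loop pulling on the keeper.

Things in the scene. Friction and masses are not known exactly. Their poses are not given: they have to be found in the camera images.
- case: Grey steel case, 200 mm wide, on a dark stand. Its face slopes 30 deg, low edge towards the robot. Origin: on the face, middle of the lower edge of the hatch opening. Axes ('case frame' below, mm): x up the slope, y left, z out of the face. The lower part that carries the latch is closed, x -135 to 0, face at z 0.
- compartment (a point): Middle of the matted floor of the case's open compartment, (59, 0, -54) in the case frame. Inside its walls the compartment runs from x 4 to 114 and y -95 to 95; floor parallel to the face; rim at z 0.
- ring_center (a point): Centre (half-way up) of the dark steel pipe ring lying flat on the table to the right of the case: outer diameter 60, inner about 48, 24 mm high, under 0.2 kg.
- hatch_hinge (a point): Middle of the hatch's hinge axis, at the upper edge of the compartment, (118, 0, 0) in the case frame; the axis is along the case's y. The hatch is a steel plate 4 mm thick, 117 mm long from hinge to free edge, 200 mm wide; shut, its outer side is at z 4. Open, its outer side faces away from the robot.
- hatch (a joint): Hatch angle, rad: 0 = shut, lying on the face; 1.57 = standing square to the face; up to 1.9 = leaning back uphill. A stiff hinge (0.2 N m) keeps it where it is left: push it all the way down from behind (3 to 4 N).
- keeper_throat (a point): Throat of the keeper (steel hook block, 26 wide, mid-hatch near the free edge): where the bar's centre sits when hooked; (16, 0, 22) in the case frame when shut. From it, in case axes: post at x -12 to -4; on the post a lip, z +6 to +11, reaching to x +6; seat for the bar, top at z -4, x -6 to +32, 18 wide. Lower the bar onto the seat beyond x +10; the lever then draws it under the lip.
- lever_pivot (a point): Middle of the lever's pivot axis, fixed at (-45, 0, 22) in the case frame, axis along y. The lever is a steel handle 28 mm wide reaching 69 mm from this pivot; the side that is on top when it is flat (the uphill side when open) lies 6 mm off the pivot, 10 mm at the tip.
- lever (a joint): Lever angle, rad: 0 = flat, handle pointing down the slope; 1.57 = square to the face; about 2 = open, leaning uphill. Stays where left (0.1 N m). Dead centre is at 0.17: with the loop hooked it resists up to there (about 5 N near the tip, the sprung keeper gives 4 mm), then goes to its stop at 0 and stays.
- loop_pivot (a point): Middle of the axis on which the loop turns: on the lever, 22 mm from the lever pivot (moves with the lever; along the case's y).
- loop_bar (a point): Centre of the loop's cross bar: round, 8 mm thick, 56 mm long along y, 79 mm from the loop pivot, carried by two 6 mm side wires at y -24 and +24 that straddle lever and keeper. The loop turns freely; at the start it stands up off the face and leans back downhill against its stop.
- loop_tab (a point): Centre of the loop's pull tab: steel, 20 mm wide along y, 30 long, 10 thick, 27 mm beyond the bar and 14 mm to the outer side. Pinched across its width (fingers closing along y) the loop can turn between the fingers. With the bar laid on its seat, the tab's centre is about 28 mm off the face (36 when locked).
Things that resemble listed ones, but are neither listed nor needed, are in the scene too. What is shaped like the part that bears ring_center but green is not meant.

How it is judged:
By the outcome, as a careful person would: the job done as asked, in the order asked, and still so for the second after the job is handed in, with the robot touching nothing.
It also fails if it takes over 72 s, if anything falls off the work surface, if the arm or the gripper's body presses on something with over 40 N, if the wrist force passes 120 N, or if a joint passes its speed limit or range.

## Working session

There is one attempt and no reset: what is moved stays moved. The work goes in short steps, Python scripts to look and compute and a tool call to move; the robot and the scene stay as the last step left them, time stands still between calls to the robot, and variables do not carry over. Pictures are saved under pics/ and viewed, and the job is handed in when it is done.

Besides the shell and the picture viewer there is one more tool, called after "Call:" as a command line: name --argument value ..., lists and objects as JSON in quotes. play_rows: Moves the arm, as the interface text tells. Its arguments: {"type":"object","properties":{"commands":{"type":"array"},"jaw":{"type":"number"},"force":{"type":"number"}},"required":["commands"]}

```bash
ls; mkdir -p pics; python3 - <<'E'
from rig import r,camera,workorder
import cv2,numpy as np
for n in("side","top"):
    c=camera(n); cv2.imwrite(f"pics/{n}0.png",c["frame"]); np.savez(f"{n}0.npz",**c)
    print(n,c["intrinsics"].round(1).tolist(),c["T"].round(3).tolist())
print(r.sense())
E
```

```text
pics
side [[380.7, 0.0, 258.1], [0.0, 380.7, 193.7], [0.0, 0.0, 1.0]] [[-0.909, -0.247, 0.335, 0.209], [-0.416, 0.536, -0.735, 0.541], [0.002, -0.808, -0.59, 0.695], [0.0, 0.0, 0.0, 1.0]]
top [[368.4, 0.0, 256.3], [0.0, 368.4, 190.2], [0.0, 0.0, 1.0]] [[-0.013, -0.993, 0.117, 0.406], [-1.0, 0.013, -0.002, -0.166], [0.0, -0.117, -0.993, 0.971], [0.0, 0.0, 0.0, 1.0]]
{'t': 0.1, 'q': array([-6.62343339e+01,  1.83481640e+01,  8.96991293e+01, -1.01371447e-03,
        7.20462664e+01, -1.14644502e+00]), 'joint_velocities': array([-0.16891062, -0.03754173, -0.22931497,  0.0002961 , -0.00485939,
       -0.11136471]), 'tau': array([-2.92833902e-04, -4.13334560e+01, -2.32509595e+01,  7.28227082e-02,
        4.22252517e-02, -5.34046058e-05]), 'tool_pos': array([ 0.24198737, -0.52102969,  0.1797045 ]), 'tcp_rot': array([-1.79906440e+02, -9.08285537e-04,  2.49124237e+01]), 'contact_force': array([ 0.95776589, -0.02519046, -0.11094971]), 'ft_torque': array([-0.02489914, -0.00020762, -0.05059966]), 'width': 0.09101262811300567}
```

View pics/side0.png

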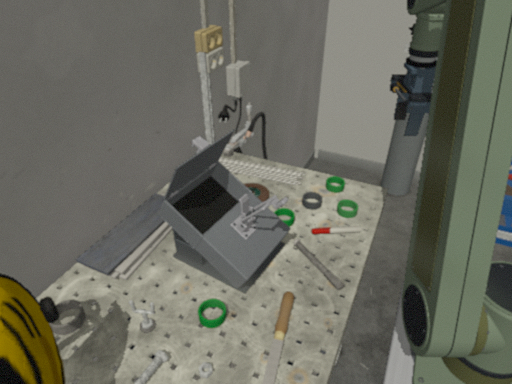

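View pics/top0.png

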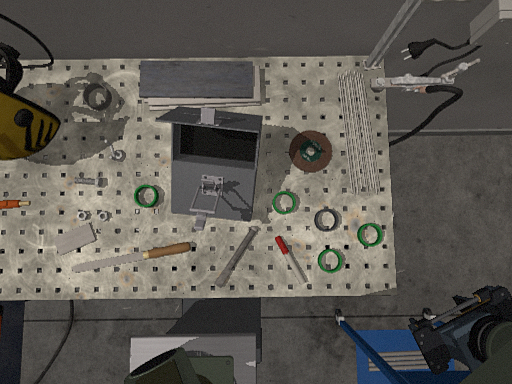

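```bash
cat > h.py <<'E'
import numpy as np,cv2
from rig import r,camera,workorder
def pts(c):
    K=c["intrinsics"];d=c["range_z"];v,u=np.mgrid[:d.shape[0],:d.shape[1]]
    p=np.stack([(u-K[0,2])/K[0,0]*d,(v-K[1,2])/K[1,1]*d,d],-1)
    return p@c["T"][:3,:3].T+c["T"][:3,3]
def crop(c,name,u0,v0,u1,v1,s):
    cv2.imwrite("pics/"+name,cv2.resize(c["frame"][v0:v1,u0:u1],None,fx=s,fy=s,interpolation=cv2.INTER_CUBIC))
E
python3 - <<'E'
from h import *
t=np.load("top0.npz");s=np.load("side0.npz")
crop(t,"tc.png",150,90,350,240,4); crop(s,"sc.png",150,120,350,270,4)
P=pts(t)
reg=P[205:235,312:343].reshape(-1,3);f=t["frame"][205:235,312:343].reshape(-1,3).astype(int)
m=(reg[:,2]>0.012)
print(m.sum(),reg[m].mean(0),reg[m].min(0),reg[m].max(0), np.median(reg[m],0))
for u,v in [(97,96),(97,86),(311,150),(300,150),(327,219)]: print(u,v,P[v,u].round(3))
# face
reg=P[180:214,180:250].reshape(-1,3)
E
```

```text
188 [ 0.43837852 -0.34427909  0.03725067] [ 0.40640932 -0.3773706   0.01206468] [ 0.46712577 -0.1662382   0.97148582] [ 0.43828925 -0.3471842   0.0231024 ]
97 96 [ 0.787  0.265 -0.001]
97 86 [0.808 0.259 0.016]
311 150 [ 0.628 -0.317 -0.003]
300 150 [ 0.627 -0.286  0.004]
327 219 [ 0.442 -0.352  0.004]
```

View pics/tc.png

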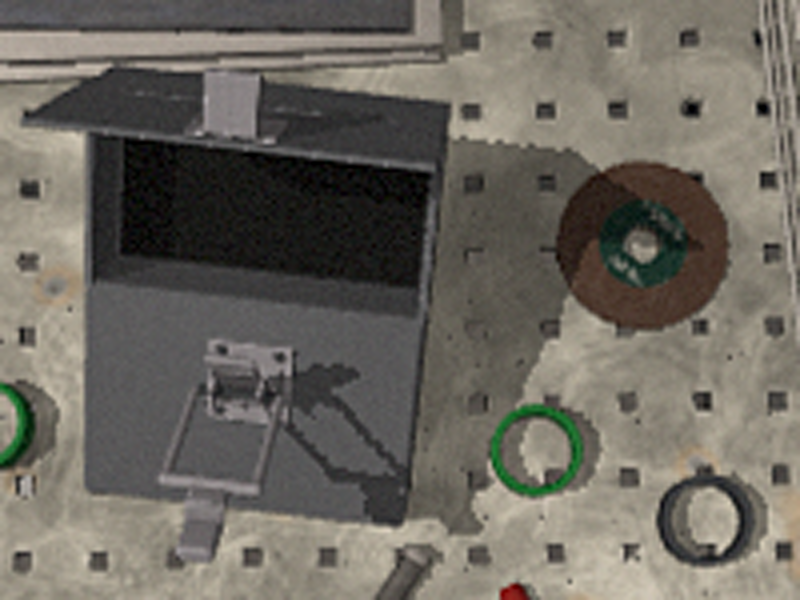

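View pics/sc.png

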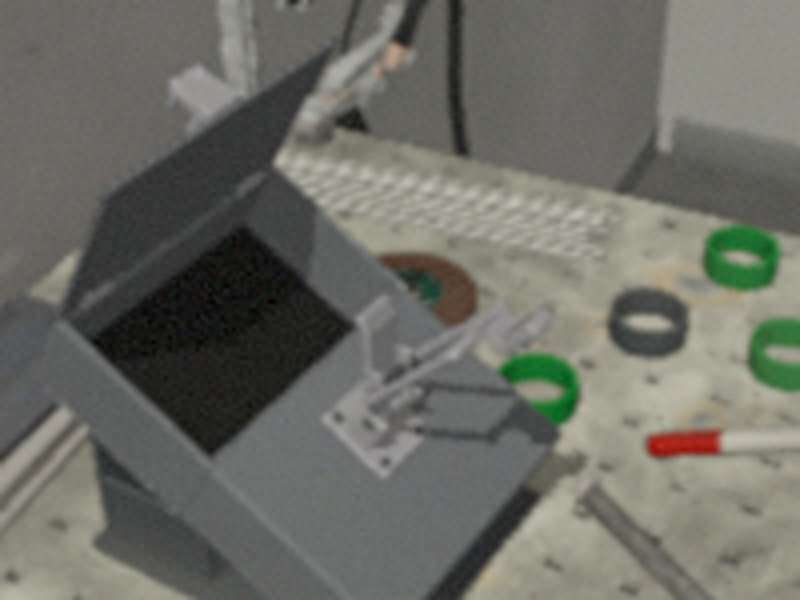

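```bash
python3 - <<'E'
from h import *
t=np.load("top0.npz");s=np.load("side0.npz")
P=pts(t)
A=np.concatenate([P[170:208,176:195].reshape(-1,3),P[190:215,228:246].reshape(-1,3)])
# plane fit robust
for _ in range(5):
    c=A.mean(0);n=np.linalg.svd(A-c)[2][2];n*=np.sign(n[2]);d=(A-c)@n;A=A[abs(d)<max(.003,2*d.std())]
print("n",n,"tilt",np.degrees(np.arccos(n[2])),d.std(),"yaw",np.degrees(np.arctan2(-n[1],-n[0])))
def ray(cam,u,v):
    K=cam["intrinsics"];T=cam["T"];k=T[:3,:3]@np.array([(u-K[0,2])/K[0,0],(v-K[1,2])/K[1,1],1]);return T[:3,3],k
def hit(cam,u,v):
    o,k=ray(cam,u,v);return o+k*((c-o)@n)/(k@n)
for cu,cv in [(88,491),(403,524),(92,282),(420,316)]:
    print(hit(t,150+cu/4-.375,90+cv/4-.375).round(4))
for cu,cv in [(213,457),(353,326),(555,437)]:
    print("s",hit(s,150+cu/4-.375,120+cv/4-.375).round(4))
# edges by depth: points within 4mm of plane, connected
on=(abs((P-c)@n)<.006)
m=np.zeros_like(on);m[150:230,160:270]=on[150:230,160:270]
k,l,st,ce=cv2.connectedComponentsWithStats(m.astype(np.uint8));i=1+st[1:,4].argmax();m=l==i
Q=P[m];print(st[i])
# min area rect in plane coords
ex=np.array([0,0,1])-n*n[2];ex/=np.linalg.norm(ex);ey=np.cross(n,ex)
uv=np.stack([(Q-c)@ex,(Q-c)@ey],1).astype(np.float32)
print(c,ex,ey,uv.min(0),uv.max(0),cv2.minAreaRect(uv))
E
```

```text
n [-0.49670404  0.06680427  0.86534518] tilt 30.077856019861574 0.001279322720689981 yaw -7.6600366796658745
[0.4612 0.0423 0.061 ]
[ 0.4383 -0.1521  0.0628]
[0.5785 0.0259 0.1296]
[ 0.5557 -0.1644  0.1312]
s [0.5786 0.0246 0.1298]
s [ 0.5622 -0.1122  0.1309]
s [ 0.4383 -0.1426  0.0621]
[ 171  150   88   72 3667]
[ 0.50344213 -0.04539156  0.09201587] [ 0.8576232  -0.11534614  0.50117633] [0.13329495 0.99107641 0.        ] [-0.06442399 -0.11489221] [0.12367702 0.08604734] ((0.02865191549062729, -0.015366263687610626), (0.18674929440021515, 0.2011585831642151), 0.973021388053894)
```

```bash
cat >> h.py <<'E'
from scipy.spatial.transform import Rotation as Ro
RC=Ro.from_euler("xyz",[0,-30,-6.8],degrees=True).as_matrix()
O=np.array([.5665,-.069,.130])
def w2c(p): return (np.asarray(p)-O)@RC*1000
def c2w(p): return O+RC@(np.asarray(p)/1000)
def ray(cam,u,v):
    K=cam["intrinsics"];T=cam["T"];k=T[:3,:3]@np.array([(u-K[0,2])/K[0,0],(v-K[1,2])/K[1,1],1]);return T[:3,3],k
def hitz(cam,u,v,z):
    o,k=ray(cam,u,v);return o+k*(z-o[2])/k[2]
def tri(a,b):
    (o1,k1),(o2,k2)=a,b;M=np.stack([k1,-k2],1);x=np.linalg.lstsq(M,o2-o1,rcond=None)[0]
    p,q=o1+k1*x[0],o2+k2*x[1];return (p+q)/2,np.linalg.norm(p-q)
E
python3 - <<'E'
from h import *
t=np.load("top0.npz");s=np.load("side0.npz")
P=pts(t);S=pts(s)
print(RC.round(3))
for X in(P,S):
    m=(abs(X[...,0]-.44)<.045)&(abs(X[...,1]+.35)<.045)&(X[...,2]>.02)&(X[...,2]<.035)
    q=X[m];print(len(q));print(cv2.minEnclosingCircle(q[:,:2].astype(np.float32)),q[:,2].mean())
C=w2c(P);CS=w2c(S)
for nm,X in(("top",C),("side",CS)):
  # hatch
  m=(abs(X[...,1])<95)&(abs(X[...,1])>30)&(X[...,2]>15)&(X[...,2]<115)&(X[...,0]>50)&(X[...,0]<220)
  q=X[m];a=np.arctan2(q[:,2],118-q[:,0]);print(nm,"hatch",len(q),np.percentile(a,[5,25,50,75,95]))
  m=(abs(X[...,1])<60)&(X[...,2]>28)&(X[...,2]<160)&(X[...,0]>-200)&(X[...,0]<20)
  q=X[m];print(len(q))
  for lo in range(28,160,12):
    k=q[(q[:,2]>=lo)&(q[:,2]<lo+12)]
    if len(k):print(lo,len(k),"x",k[:,0].min().round(),np.median(k[:,0]).round(),k[:,0].max().round(),"y",k[:,1].min().round(),np.median(k[:,1]).round(),k[:,1].max().round())
E
```

```text
[[ 0.86   0.118 -0.496]
 [-0.103  0.993  0.059]
 [ 0.5    0.     0.866]]
152
((0.4392642080783844, -0.34704744815826416), 0.02988782897591591) 0.023420592075724087
105
((0.438367635011673, -0.3457331359386444), 0.030579958111047745) 0.02342040246312571
top hatch 669 [1.55614461 1.58105782 1.59093742 1.59958108 1.61043445]
573
28 25 x -54.0 -47.0 -34.0 y -17.0 2.0 20.0
40 78 x -44.0 -40.0 -27.0 y -25.0 1.0 28.0
52 35 x -45.0 -38.0 -24.0 y -26.0 0.0 27.0
64 64 x -49.0 -17.0 -6.0 y -26.0 -1.0 27.0
76 41 x -53.0 -47.0 -6.0 y -25.0 3.0 28.0
88 21 x -55.0 -52.0 -49.0 y -25.0 23.0 28.0
100 24 x -58.0 -56.0 -53.0 y -25.0 2.0 28.0
112 100 x -64.0 -59.0 -56.0 y -25.0 1.0 29.0
124 73 x -81.0 -65.0 -60.0 y -11.0 1.0 18.0
136 50 x -81.0 -75.0 -64.0 y -8.0 1.0 11.0
148 62 x -87.0 -79.0 -75.0 y -7.0 2.0 11.0
side hatch 678 [1.38413669 1.49451468 1.53360815 1.55109647 1.56419722]
555
28 52 x -59.0 -50.0 -36.0 y -18.0 5.0 22.0
40 89 x -45.0 -38.0 -25.0 y -22.0 1.0 30.0
52 68 x -48.0 -28.0 -20.0 y -21.0 7.0 30.0
64 69 x -52.0 -19.0 -10.0 y -22.0 5.0 30.0
76 45 x -54.0 -13.0 -6.0 y -22.0 4.0 30.0
88 21 x -57.0 -53.0 -51.0 y -22.0 26.0 30.0
100 12 x -59.0 -56.0 -53.0 y -19.0 28.0 31.0
112 64 x -65.0 -60.0 -57.0 y -23.0 13.0 32.0
124 45 x -82.0 -67.0 -61.0 y -6.0 12.0 17.0
136 43 x -85.0 -75.0 -64.0 y -6.0 11.0 14.0
148 47 x -87.0 -82.0 -77.0 y -7.0 8.0 14.0
```

```bash
sed -i 's/^O=.*/O=np.array([.5667,-.0675,.130])/' h.py; cat >> h.py <<'E'
YW=-6.8
E2=np.array([np.cos(np.radians(YW)),np.sin(np.radians(YW)),0]);L2=np.array([-E2[1],E2[0],0])
def hy(h,y,z): # mm horizontally from case origin, world z in mm
    p=O+E2*h/1000+L2*y/1000;p[2]=z/1000;return p
def go(targets,yaw=YW,cmd=None):
    s=r.sense();R=Ro.from_euler("xyz",s["tcp_rot"],degrees=True).as_matrix()
    p0=s["tool_pos"] if cmd is None else np.array(cmd)
    dy=(s["tcp_rot"][2]-yaw+180)%360-180
    print("now",s["tool_pos"].round(4),s["tcp_rot"].round(1),"turn",np.radians(dy).round(3))
    for t in targets: print(np.round(t,4),"->",(R.T@(np.array(t)-p0)).round(4).tolist())
def case_of_h(h,z): # world -> case x,z (mm)
    return (w2c(hy(h,0,z))).round(1)
E
python3 - <<'E'
from h import *
go([hy(0,0,255),hy(5,0,245)])
E
```

```text
now [ 0.242  -0.521   0.1797] [-179.9   -0.    24.9] turn 0.553
[ 0.5667 -0.0675  0.255 ] -> [0.4855, -0.2747, -0.0748]
[ 0.5717 -0.0681  0.245 ] -> [0.4898, -0.272, -0.0648]
```

Call:
play_rows --commands '[[[0.024,-0.014,-0.03,0.03],[0.068,-0.038,-0.06,0.08],[0.121,-0.069,-0.075,0.14],[0.175,-0.099,-0.075,0.2],[0.228,-0.129,-0.075,0.26],[0.282,-0.159,-0.075,0.32],[0.335,-0.19,-0.075,0.38],[0.388,-0.22,-0.075,0.44],[0.44,-0.25,-0.075,0.5],[0.486,-0.275,-0.075,0.553]]]' --jaw 0

```text
t: 1.35
tool_pos: [0.5679, -0.0653, 0.255]
tcp_rot: [180.0, 0.0, -6.8]
contact_force: [-0.1, -1.0, 0.0]
width: 0.0003
```

```bash
python3 - <<'E'
from h import *
print(r.sense()["contact_force"],r.sense()["t"],r.sense()["width"])
go([hy(20,0,242),hy(62,0,242)],cmd=[.5667,-.0675,.2547])
c=camera("side");crop(c,"s1.png",100,60,400,285,2)
E
```

```text
[-0.13853845 -1.02723589  0.02789734] 1.35 0.00030204324996985416
now [ 0.5679 -0.0653  0.255 ] [180.    0.   -6.8] turn -0.0
[ 0.5866 -0.0699  0.242 ] -> [0.02, -0.0, 0.0127]
[ 0.6283 -0.0748  0.242 ] -> [0.062, -0.0, 0.0127]
```

View pics/s1.png

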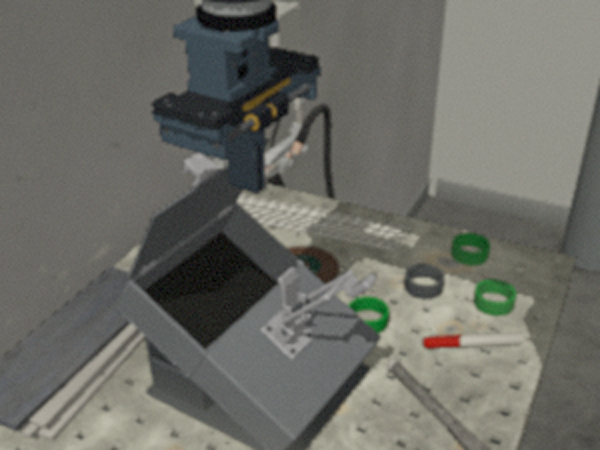

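The gripper (about 245,155) is in front of the upright hatch, with its body above the hatch edge. I'll push the hatch further back.

Call:
play_rows --commands '[[[0.008,0,0.006,0],[0.02,0,0.012,0],[0.028,0,0.013,0],[0.034,0,0.013,0],[0.04,0,0.013,0],[0.046,0,0.013,0],[0.051,0,0.013,0],[0.056,0,0.013,0],[0.06,0,0.013,0],[0.06,0,0.013,0]]]'

```text
t: 2.65
tool_pos: [0.625, -0.0741, 0.2424]
tcp_rot: [-180.0, 0.3, -6.8]
contact_force: [-7.0, 1.7, 3.5]
width: 0.0006
```

```bash
python3 - <<'E'
from h import *
c=camera("side");crop(c,"s2.png",100,60,400,285,2)
X=w2c(pts(c));m=(X[...,1]<95)&(X[...,1]>30)&(X[...,2]>15)&(X[...,2]<115)&(X[...,0]>50)&(X[...,0]<220)
q=X[m];a=np.arctan2(q[:,2],118-q[:,0]);print("hatch",len(q),np.percentile(a,[5,25,50,75,95]))
print(r.sense()["contact_force"])
E
```

```text
hatch 768 [1.71322499 1.80912032 1.84498179 1.85994722 1.87532587]
[-7.20562831  1.57668389  4.03030003]
```

View pics/s2.png

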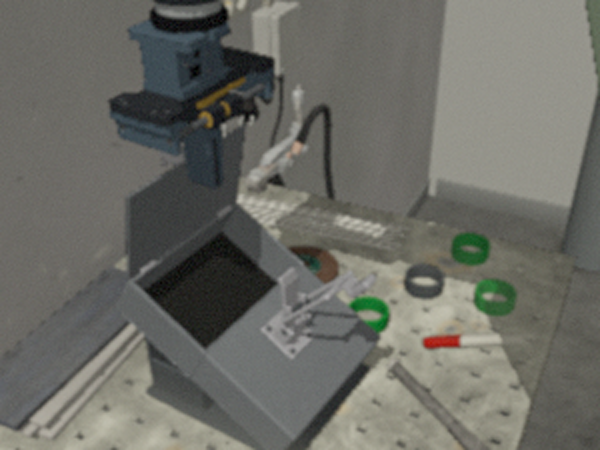

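```bash
python3 - <<'E'
from h import *
go([[.4388,-.3465,.24],[.4388,-.3465,.1],[.4388,-.3465,.004]],cmd=[.6263,-.0746,.2417])
E
```

```text
now [ 0.625  -0.0741  0.2424] [-180.     0.2   -6.8] turn 0.001
[ 0.4388 -0.3465  0.24  ] -> [-0.1542, 0.2921, 0.0024]
[ 0.4388 -0.3465  0.1   ] -> [-0.1536, 0.2921, 0.1424]
[ 0.4388 -0.3465  0.004 ] -> [-0.1532, 0.2921, 0.2384]
```

Call:
play_rows --commands '[[[-0.02,0,0,0],[-0.05,0.02,0,0],[-0.08,0.06,0,0],[-0.1,0.1,0,0],[-0.12,0.15,0,0],[-0.135,0.2,0.01,0],[-0.145,0.245,0.04,0],[-0.153,0.28,0.08,0],[-0.154,0.292,0.12,0],[-0.154,0.292,0.142,0]]]' --jaw 0.0912 --force 20

```text
t: 3.95
tool_pos: [0.4389, -0.3472, 0.0979]
tcp_rot: [-180.0, 0.1, -6.9]
contact_force: [-0.8, 0.5, 0.0]
width: 0.0909
```

Call:
play_rows --commands '[[[0,0,0.0,0],[0,0,0.03,0],[0,0,0.06,0],[0,0,0.08,0],[0,0,0.09,0],[0,0,0.096,0],[0,0,0.096,0]]]'

```text
t: 4.82
tool_pos: [0.4399, -0.3466, 0.005]
tcp_rot: [180.0, -0.1, -6.8]
contact_force: [-0.3, 0.2, -0.0]
width: 0.0912
```

```bash
python3 - <<'E'
from h import *
print(r.sense()["tool_pos"])
c=camera("top");crop(c,"t3.png",260,160,410,280,5)
c=camera("side");crop(c,"s3.png",260,120,400,240,5)
E
```

```text
[ 0.43989923 -0.34655616  0.0049598 ]
```

View pics/s3.png

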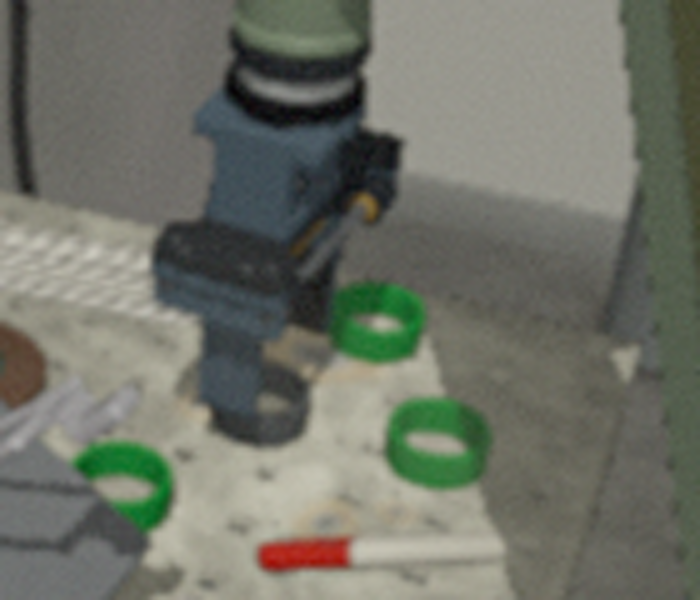

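View pics/t3.png

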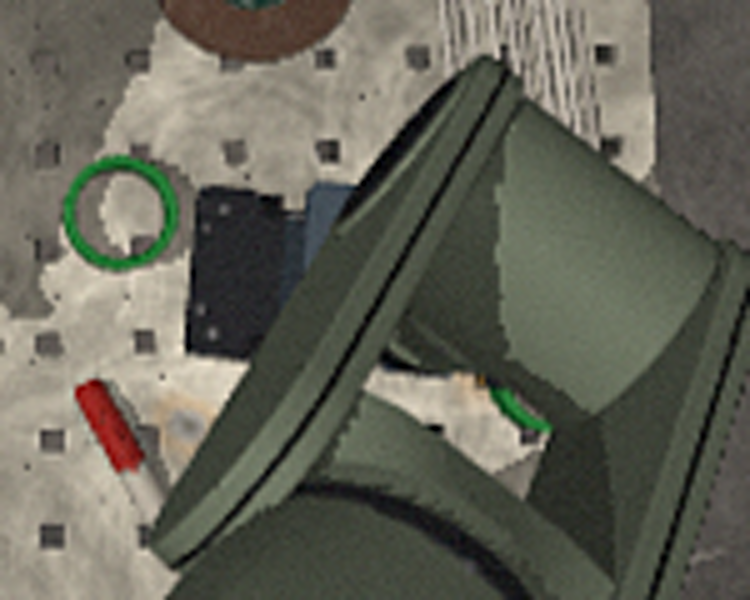

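Call:
play_rows --commands '[[[0,0,0,0],[0,0,0,0],[0,0,0,0],[0,0,0,0],[0,0,0,0],[0,0,0,0]]]' --jaw 0.045 --force 25

```text
t: 5.68
tool_pos: [0.4394, -0.3463, 0.0044]
tcp_rot: [180.0, 0.0, -6.8]
contact_force: [0.6, 0.4, -0.1]
width: 0.0451
```

Call:
play_rows --commands '[[[0,0,-0.02,0],[0,0,-0.05,0],[0,0,-0.1,0],[0,0,-0.15,0],[0,0,-0.2,0],[0,0,-0.24,0],[0,0,-0.25,0]]]'

```text
t: 6.55
tool_pos: [0.4403, -0.347, 0.2573]
tcp_rot: [179.8, -0.3, -6.8]
contact_force: [-0.2, 1.0, -0.5]
width: 0.0449
```

```bash
python3 - <<'E'
from h import *
c=camera("side");crop(c,"s4.png",230,20,380,140,5)
go([hy(34,0,254),hy(34,0,150),hy(34,0,137)],cmd=[.4388,-.3465,.2545])
E
```

```text
now [ 0.4401 -0.3468  0.2567] [179.9  -0.2  -6.8] turn 0.0
[ 0.6005 -0.0715  0.254 ] -> [0.1281, -0.2921, 0.0003]
[ 0.6005 -0.0715  0.15  ] -> [0.1277, -0.2924, 0.1043]
[ 0.6005 -0.0715  0.137 ] -> [0.1277, -0.2924, 0.1173]
```

View pics/s4.png

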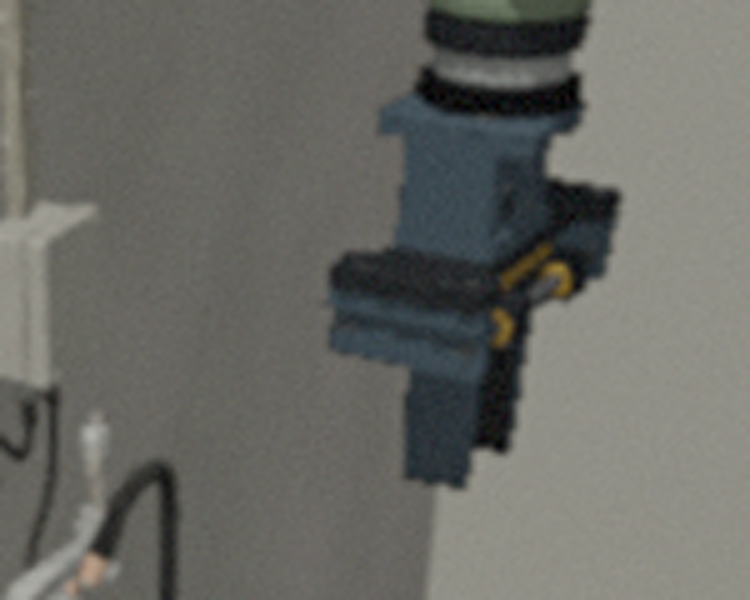

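```bash
python3 - <<'E'
from h import *
c=camera("side");crop(c,"s5.png",240,140,400,260,5)
c2=camera("top");crop(c2,"t5.png",260,160,410,280,5)
for c in (c,c2):
    X=pts(c)
    m=(X[...,2]>.02)&(X[...,2]<.035)&(X[...,1]<-.2)&(X[...,1]>-.5)&(X[...,0]>.3)&(X[...,0]<.6)
    f=c["frame"].astype(int);m&=(f.max(-1)-f.min(-1)<35)
    k,l,st,ce=cv2.connectedComponentsWithStats(m.astype(np.uint8))
    for i in range(1,k):
        if st[i,4]>25: q=X[l==i];print(st[i],cv2.minEnclosingCircle(q[:,:2].astype(np.float32)),f[l==i].mean(0))
E
```

```text
[303 191  20  14  98] ((0.4393811821937561, -0.34591779112815857), 0.03185367211699486) [89.63265306 97.02040816 96.86734694]
```

View pics/s5.png

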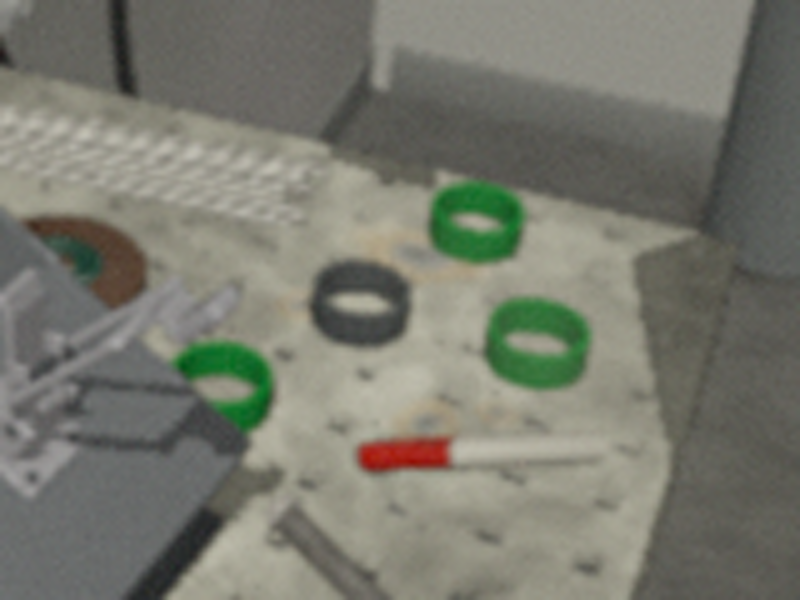

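View pics/t5.png

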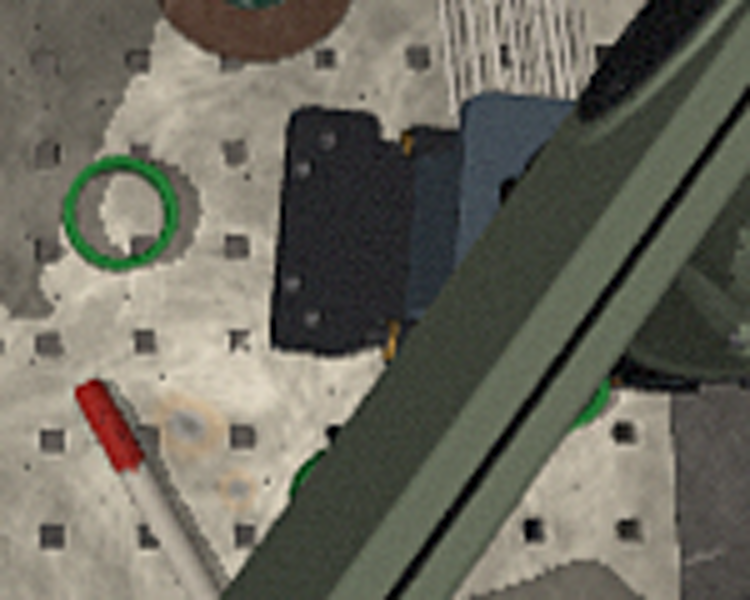

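```bash
python3 - <<'E'
from h import *
print(r.sense()["tool_pos"],r.sense()["width"])
c=camera("side");X=pts(c)
t=r.sense()["tool_pos"]
D=X-t
R=Ro.from_euler("xyz",r.sense()["tcp_rot"],degrees=True).as_matrix()
Y=D@R
m=(abs(Y[...,0])<.06)&(abs(Y[...,1])<.1)&(Y[...,2]<.05)&(Y[...,2]>-.09)
q=Y[m]
for lo in np.arange(-.09,.03,.01):
    k=q[(q[:,2]>=lo)&(q[:,2]<lo+.01)]
    if len(k):print(lo.round(3),len(k),k.min(0).round(3),k.max(0).round(3))
E
```

```text
[ 0.43894624 -0.34590703  0.25338198] 0.04475478282087453
-0.09 89 [-0.02  -0.037 -0.09 ] [ 0.015  0.036 -0.08 ]
-0.08 79 [-0.02  -0.037 -0.08 ] [ 0.017  0.035 -0.07 ]
-0.07 91 [-0.019 -0.036 -0.07 ] [ 0.017  0.032 -0.06 ]
-0.06 80 [-0.02  -0.035 -0.059] [ 0.016  0.031 -0.05 ]
-0.05 76 [-0.018 -0.033 -0.05 ] [ 0.015  0.034 -0.04 ]
-0.04 38 [-0.018 -0.031 -0.04 ] [ 0.016  0.028 -0.033]
```

Call:
play_rows --commands '[[[0,0,0,0],[0,0,0,0],[0,0,0,0],[0,0,0,0],[0,0,0,0]]]' --jaw 0.0

```text
t: 7.38
tool_pos: [0.4394, -0.3463, 0.2545]
tcp_rot: [180.0, -0.0, -6.8]
contact_force: [0.6, 0.2, -0.2]
width: 0.0006
```

```bash
cat > tip.py <<'E'
from h import *
s=r.sense();t=s["tool_pos"];print(t,s["width"])
c=camera("side");X=pts(c);crop(c,"tip%d.png"%(s["t"]*100),230,20,380,140,5)
Y=(X-t)@Ro.from_euler("xyz",s["tcp_rot"],degrees=True).as_matrix()
m=(abs(Y[...,0])<.06)&(abs(Y[...,1])<.1)&(Y[...,2]<.05)&(Y[...,2]>-.09)
q=Y[m]
for lo in np.arange(-.05,.03,.01):
    k=q[(q[:,2]>=lo)&(q[:,2]<lo+.01)]
    if len(k):print(lo.round(3),len(k),k.min(0).round(3),k.max(0).round(3))
E
python3 tip.py
```

```text
[ 0.43938207 -0.34626317  0.25448151] 0.0005867338771744628
-0.05 56 [-0.019 -0.013 -0.05 ] [ 0.014  0.006 -0.04 ]
-0.04 29 [-0.02  -0.011 -0.04 ] [ 0.017  0.009 -0.033]
```

Call:
play_rows --commands '[[[0,0,0,0],[0,0,0,0],[0,0,0,0],[0,0,0,0],[0,0,0,0],[0,0,0,0]]]' --jaw 0.0912

```text
t: 8.18
tool_pos: [0.4394, -0.3463, 0.2545]
tcp_rot: [180.0, -0.0, -6.8]
contact_force: [-0.5, -1.0, -0.1]
width: 0.0575
```

```bash
python3 tip.py; ls pics
```

```text
[ 0.43938917 -0.3462559   0.25448088] 0.05753917765353338
-0.05 85 [-0.019 -0.041 -0.05 ] [ 0.014  0.037 -0.04 ]
-0.04 47 [-0.019 -0.038 -0.04 ] [ 0.015  0.036 -0.033]
s1.png
s2.png
s3.png
s4.png
s5.png
sc.png
side0.png
t3.png
t5.png
tc.png
tip737.png
tip817.png
top0.png
```

Call:
play_rows --commands '[[[0,0,0.03,0],[0,0,0.08,0],[0,0,0.13,0],[0,0,0.18,0],[0,0,0.22,0],[0,0,0.24,0],[0,0,0.255,0],[0,0,0.265,0],[0,0,0.27,0],[0,0,0.274,0]]]'

```text
t: 9.48
tool_pos: [0.4398, -0.3466, -0.0192]
tcp_rot: [180.0, -0.1, -6.8]
contact_force: [-0.1, -0.2, -0.3]
width: 0.0915
```

```bash
python3 - <<'E'
from h import *
c=camera("side");crop(c,"s6.png",260,120,400,240,5)
print(r.sense()["width"],r.sense()["tool_pos"],r.sense()["contact_force"])
E
```

```text
0.09110695667034237 [ 0.43949463 -0.34639955 -0.0196365 ] [-0.54436813  0.35876566  0.43333019]
```

View pics/s6.png

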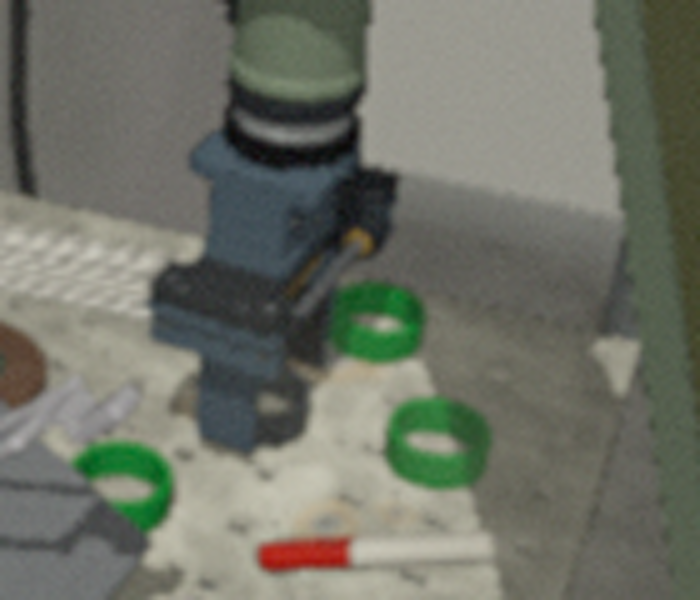

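The fingertip (228,445) is now well down beside the ring. The real tips sit about 33 mm above the reported TCP, so I'll go 7 mm lower and close.

Call:
play_rows --commands '[[[0,0,0.004,0],[0,0,0.007,0],[0,0,0.007,0],[0,0,0.007,0],[0,0,0.007,0],[0,0,0.007,0],[0,0,0.007,0],[0,0,0.007,0]]]' --jaw 0.03 --force 25

```text
t: 10.52
tool_pos: [0.4393, -0.3462, -0.0266]
tcp_rot: [-180.0, 0.0, -6.8]
contact_force: [-0.2, 0.2, -0.8]
width: 0.059
```

Call:
play_rows --commands '[[[0,0,-0.02,0],[0,0,-0.05,0],[0,0,-0.1,0],[0,0,-0.15,0],[0,0,-0.2,0],[0,0,-0.24,0],[0,0,-0.26,0],[0,0,-0.26,0]]]'

```text
t: 11.52
tool_pos: [0.4399, -0.3467, 0.235]
tcp_rot: [179.9, -0.2, -6.8]
contact_force: [-0.3, -0.4, -1.8]
width: 0.0595
```

```bash
python3 - <<'E'
from h import *
c=camera("side");crop(c,"s7.png",230,20,380,140,5)
go([hy(34,0,233),hy(34,0,110),hy(34,0,97)],cmd=[.4388,-.3465,.2335])
E
```

```text
now [ 0.4392 -0.3462  0.2333] [180.   -0.   -6.8] turn 0.0
[ 0.6005 -0.0715  0.233 ] -> [0.1281, -0.2921, 0.0005]
[ 0.6005 -0.0715  0.11  ] -> [0.1281, -0.2921, 0.1235]
[ 0.6005 -0.0715  0.097 ] -> [0.1281, -0.2922, 0.1365]
```

View pics/s7.png

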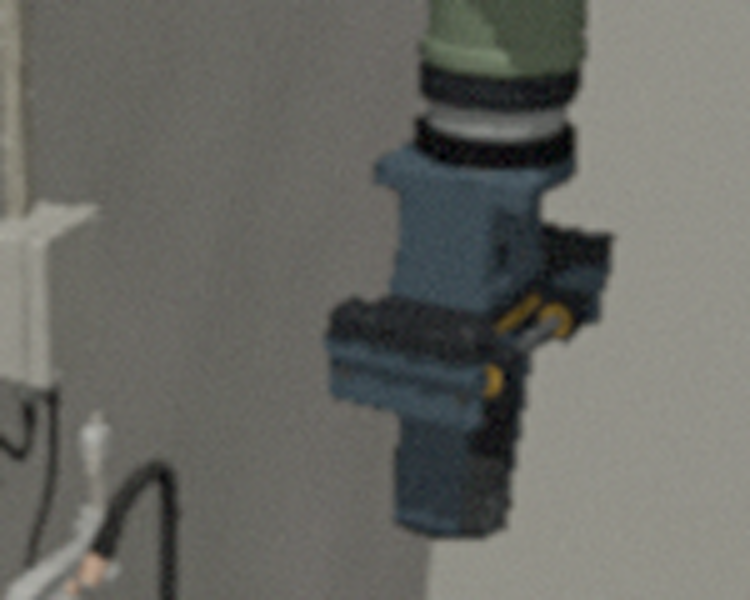

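Call:
play_rows --commands '[[[0.006,-0.014,0,0],[0.022,-0.05,0,0],[0.042,-0.095,0,0],[0.06,-0.137,0,0],[0.079,-0.18,0,0],[0.097,-0.222,0,0],[0.115,-0.262,0,0],[0.127,-0.285,0,0],[0.13,-0.292,0,0],[0.13,-0.292,0,0]]]'

```text
t: 12.82
tool_pos: [0.6023, -0.0713, 0.2325]
tcp_rot: [180.0, 0.1, -6.7]
contact_force: [0.1, -0.5, -0.7]
width: 0.0595
```

```bash
python3 - <<'E'
from h import *
s=r.sense();print(s["tool_pos"],s["width"],s["contact_force"])
c=camera("side");crop(c,"s8.png",120,60,320,210,4)
c=camera("top");crop(c,"t8.png",130,60,330,210,4)
E
```

```text
[ 0.60234189 -0.0712724   0.23250749] 0.05945476913710751 [ 0.13145679 -0.4938302  -0.67221865]
```

View pics/s8.png

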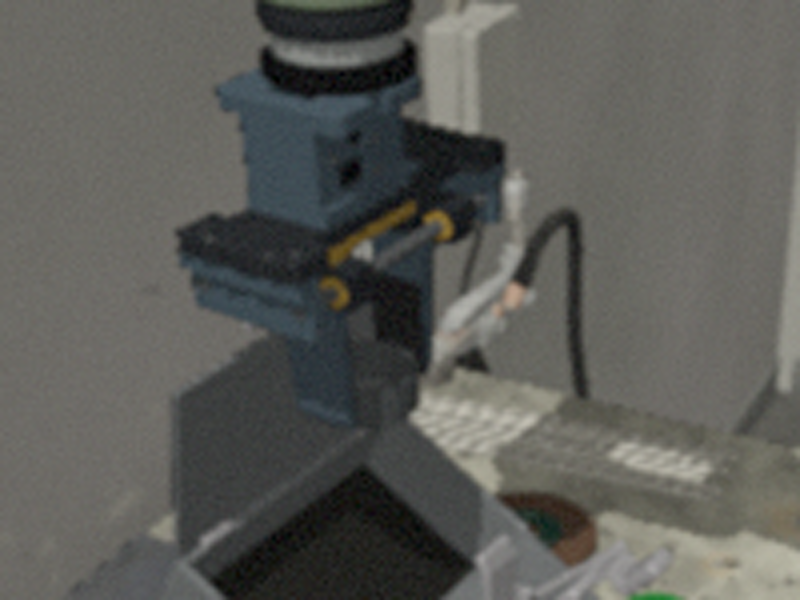

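Call:
play_rows --commands '[[[0,0,0.01,0],[0,0,0.03,0],[0,0,0.05,0],[0,0,0.07,0],[0,0,0.085,0],[0,0,0.1,0],[0,0,0.11,0],[0,0,0.118,0]]]'

```text
t: 13.92
tool_pos: [0.603, -0.0717, 0.115]
tcp_rot: [180.0, -0.0, -6.8]
contact_force: [-0.3, 0.9, -1.8]
width: 0.0592
```

```bash
python3 - <<'E'
from h import *
s=r.sense();print(s["tool_pos"],s["width"],s["contact_force"])
c=camera("side");crop(c,"s9.png",120,60,320,210,4)
E
```

```text
[ 0.603027   -0.07170068  0.11503416] 0.05922456556885091 [-0.27288181  0.90008664 -1.83919579]
```

View pics/s9.png

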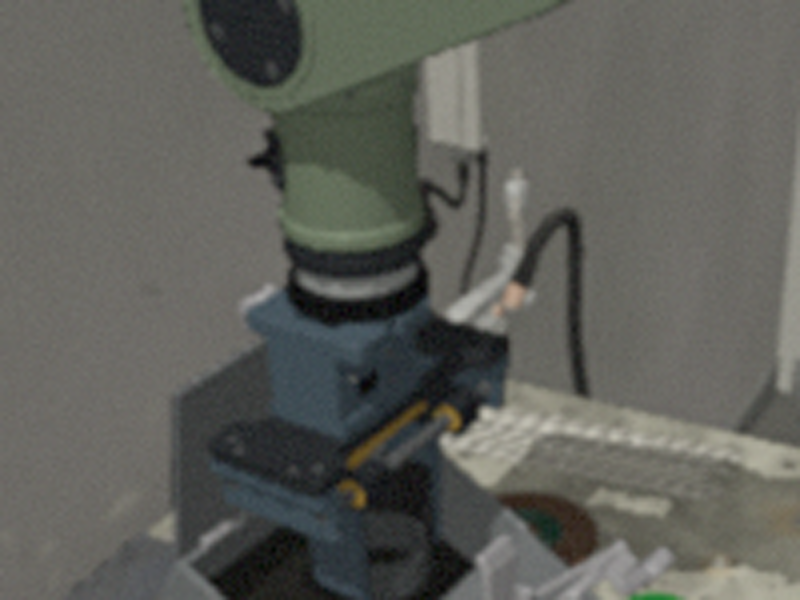

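Call:
play_rows --commands '[[[0.003,0,0.003,0],[0.005,0,0.008,0],[0.007,0,0.013,0],[0.007,0,0.018,0],[0.007,0,0.022,0],[0.007,0,0.022,0]]]'

```text
t: 14.72
tool_pos: [0.6126, -0.0727, 0.0995]
tcp_rot: [-180.0, -0.6, -6.8]
contact_force: [-9.8, 0.9, 22.2]
width: 0.0593
```

```bash
python3 - <<'E'
from h import *
s=r.sense();print(s["tool_pos"],s["width"],s["contact_force"])
c=camera("side");crop(c,"s10.png",120,60,320,210,4)
E
```

```text
[ 0.61259543 -0.07271415  0.0995254 ] 0.05925183016331354 [-9.81377071  0.94577685 22.16367877]
```

View pics/s10.png

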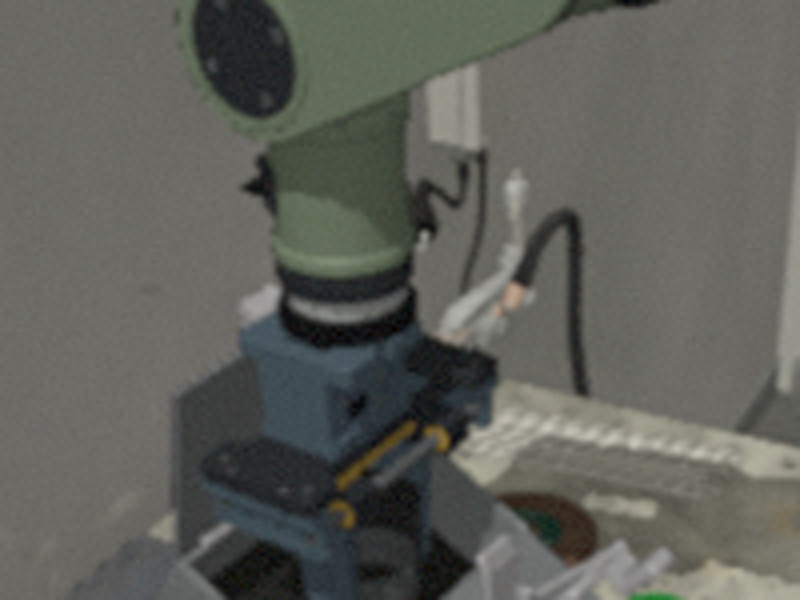

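```bash
python3 - <<'E'
from h import *
for n in("top0","side0"):
    X=w2c(pts(np.load(n+".npz")))
    m=(abs(X[...,1])<85)&(X[...,0]>10)&(X[...,0]<110)&(X[...,2]<-15)
    q=X[m]
    for lo in range(10,110,15):
        k=q[(q[:,0]>=lo)&(q[:,0]<lo+15)]
        if len(k):print(n,lo,len(k),np.percentile(k[:,2],[5,50,95]).round(1))
E
```

```text
top0 10 414 [-56.4 -54.  -51.8]
top0 25 411 [-56.6 -54.  -51.8]
top0 40 431 [-56.5 -54.  -51.5]
top0 55 432 [-56.6 -53.9 -51.6]
top0 70 91 [-199.3  -53.9  -51.3]
top0 85 326 [-208.2 -201.9 -194.2]
top0 100 202 [-209.9 -200.7 -182.2]
side0 10 365 [-139.   -53.5  -51.3]
side0 25 373 [-148.7  -53.6  -51.1]
side0 40 384 [-178.4  -53.9  -51.3]
side0 55 378 [-188.8  -53.5  -51.3]
side0 70 370 [-197.7  -53.5  -51. ]
side0 85 397 [-200.2  -53.9  -51.1]
side0 100 453 [-198.4  -52.3  -19.5]
```

Call:
play_rows --commands '[[[0,0,-0.004,0],[0,0,-0.007,0],[0,0,-0.007,0]]]'

```text
t: 15.15
tool_pos: [0.6098, -0.0724, 0.1002]
tcp_rot: [180.0, 0.0, -6.8]
contact_force: [-1.3, 0.0, 2.8]
width: 0.0591
```

```bash
python3 - <<'E'
from h import *
c=camera("side");crop(c,"s11.png",170,150,270,225,8)
X=w2c(pts(c));W=pts(c)
for v in range(186,216,3):
    print(v,[tuple(W[v,u].round(3)) for u in (205,212,218)])
E
```

```text
186 [(np.float64(0.587), np.float64(-0.014), np.float64(0.231)), (np.float64(0.576), np.float64(-0.024), np.float64(0.228)), (np.float64(0.611), np.float64(-0.104), np.float64(0.167))]
189 [(np.float64(0.583), np.float64(-0.007), np.float64(0.229)), (np.float64(0.577), np.float64(-0.024), np.float64(0.22)), (np.float64(0.611), np.float64(-0.104), np.float64(0.158))]
192 [(np.float64(0.597), np.float64(-0.027), np.float64(0.204)), (np.float64(0.623), np.float64(-0.095), np.float64(0.151)), (np.float64(0.61), np.float64(-0.1), np.float64(0.152))]
195 [(np.float64(0.599), np.float64(-0.028), np.float64(0.195)), (np.float64(0.623), np.float64(-0.094), np.float64(0.143)), (np.float64(0.608), np.float64(-0.096), np.float64(0.146))]
198 [(np.float64(0.601), np.float64(-0.031), np.float64(0.184)), (np.float64(0.623), np.float64(-0.092), np.float64(0.135)), (np.float64(0.608), np.float64(-0.096), np.float64(0.137))]
201 [(np.float64(0.601), np.float64(-0.029), np.float64(0.176)), (np.float64(0.633), np.float64(-0.106), np.float64(0.113)), (np.float64(0.624), np.float64(-0.121), np.float64(0.106))]
204 [(np.float64(0.603), np.float64(-0.03), np.float64(0.167)), (np.float64(0.629), np.float64(-0.099), np.float64(0.109)), (np.float64(0.586), np.float64(-0.059), np.float64(0.151))]
207 [(np.float64(0.605), np.float64(-0.033), np.float64(0.155)), (np.float64(0.596), np.float64(-0.047), np.float64(0.148)), (np.float64(0.586), np.float64(-0.057), np.float64(0.144))]
210 [(np.float64(0.608), np.float64(-0.035), np.float64(0.144)), (np.float64(0.597), np.float64(-0.048), np.float64(0.138)), (np.float64(0.586), np.float64(-0.056), np.float64(0.136))]
213 [(np.float64(0.63), np.float64(-0.066), np.float64(0.105)), (np.float64(0.597), np.float64(-0.047), np.float64(0.13)), (np.float64(0.608), np.float64(-0.09), np.float64(0.094))]
```

View pics/s11.png

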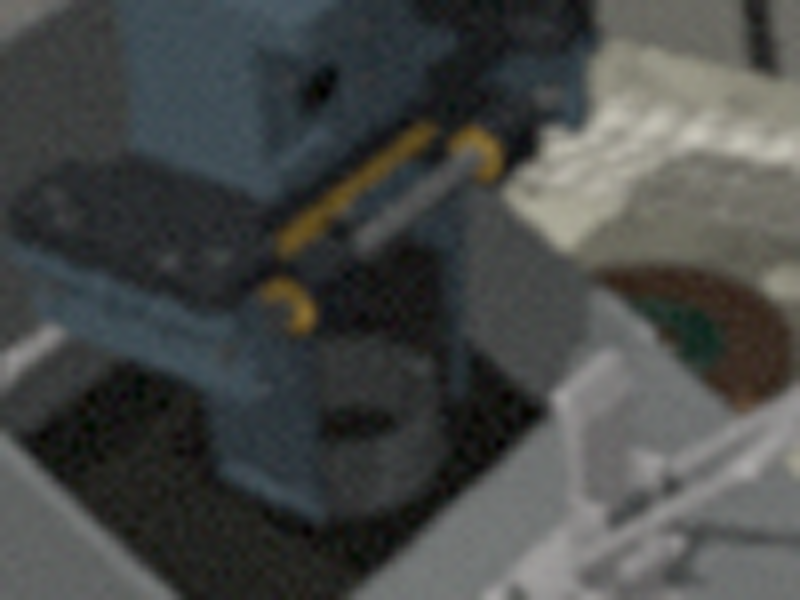

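Call:
play_rows --commands '[[[0,0,0,0],[0,0,0,0],[0,0,0,0],[0,0,0,0]]]' --jaw 0.08

```text
t: 15.7
tool_pos: [0.6099, -0.0725, 0.1003]
tcp_rot: [180.0, 0.0, -6.8]
contact_force: [-0.1, 0.1, 1.3]
width: 0.08
```

```bash
python3 - <<'E'
from h import *
s=r.sense();print(s["tool_pos"],s["width"],s["contact_force"])
c=camera("side");crop(c,"s12.png",170,150,270,225,8)
c=camera("top");crop(c,"t12.png",150,90,270,180,6)
E
```

```text
[ 0.60988954 -0.07246046  0.10030474] 0.0799868828523653 [-0.1191342   0.13701145  1.28203561]
```

View pics/s12.png

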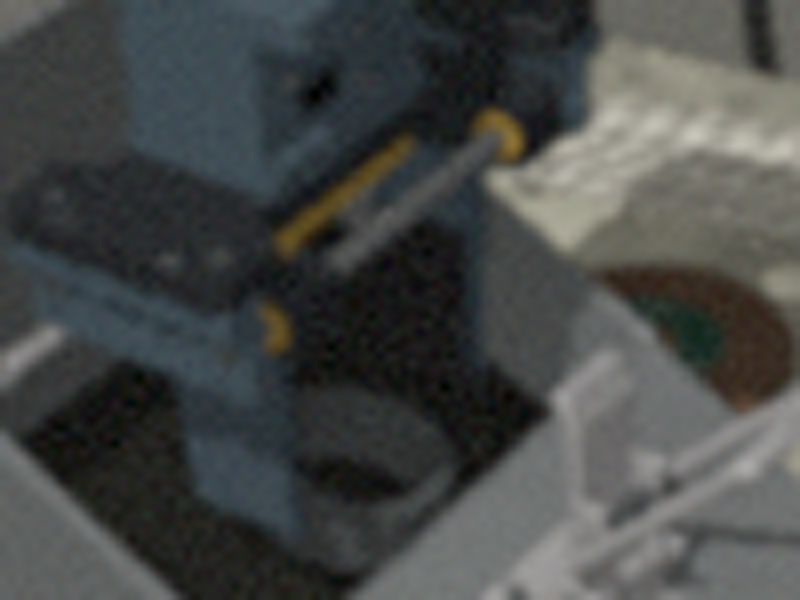

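View pics/t12.png

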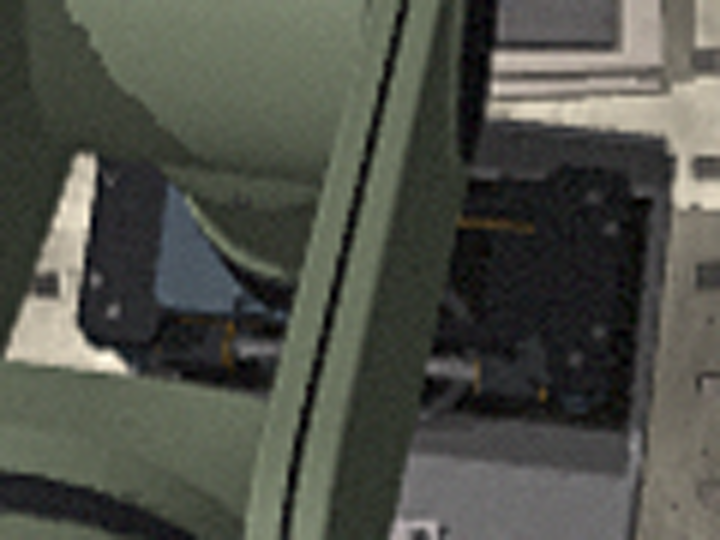

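Call:
play_rows --commands '[[[0,0,-0.01,0],[0,0,-0.04,0],[0,0,-0.08,0],[0,0,-0.12,0],[-0.02,-0.01,-0.16,0],[-0.03,-0.03,-0.19,0],[-0.04,-0.05,-0.2,0]]]' --jaw 0

```text
t: 16.68
tool_pos: [0.5764, -0.0175, 0.303]
tcp_rot: [-180.0, -0.3, -6.8]
contact_force: [-0.8, -0.1, -0.4]
width: 0.0131
```

```bash
python3 - <<'E'
from h import *
s=r.sense();print(s["tool_pos"],s["width"],s["contact_force"])
c=camera("side");crop(c,"s13.png",150,110,310,230,5)
X=w2c(pts(c));m=(X[...,1]<95)&(X[...,1]>30)&(X[...,2]>15)&(X[...,2]<115)&(X[...,0]>50)&(X[...,0]<220)
q=X[m];a=np.arctan2(q[:,2],118-q[:,0]);print("hatch",len(q),np.percentile(a,[5,25,50,75,95]))
m=(abs(X[...,1])<60)&(X[...,2]>-45)&(X[...,2]<-3)&(X[...,0]>5)&(X[...,0]<112)
q=X[m];print(len(q),q.min(0),q.max(0))
P0=np.array([.5667,-.0675,.1005])+E2*.043
print(P0)
go([hy(120,50,292),hy(110,50,243)],cmd=P0+E2*-.04+L2*.05+[0,0,.2])
E
```

```text
[ 0.57641699 -0.01749431  0.30302225] 0.013052109797005556 [-0.75773104 -0.05972621 -0.44590898]
hatch 761 [1.71281151 1.8088468  1.84556916 1.86048474 1.87380957]
560 [  5.08476374 -59.32795386 -44.88738511] [110.48296593  59.80397888  -3.3959339 ]
[ 0.60939752 -0.07259137  0.1005    ]
now [ 0.5755 -0.0147  0.3032] [-179.8   -0.2   -6.7] turn 0.002
[ 0.6918 -0.0321  0.292 ] -> [0.117, 0.0003, 0.0089]
[ 0.6818 -0.0309  0.243 ] -> [0.1068, 0.0004, 0.0578]
```

View pics/s13.png

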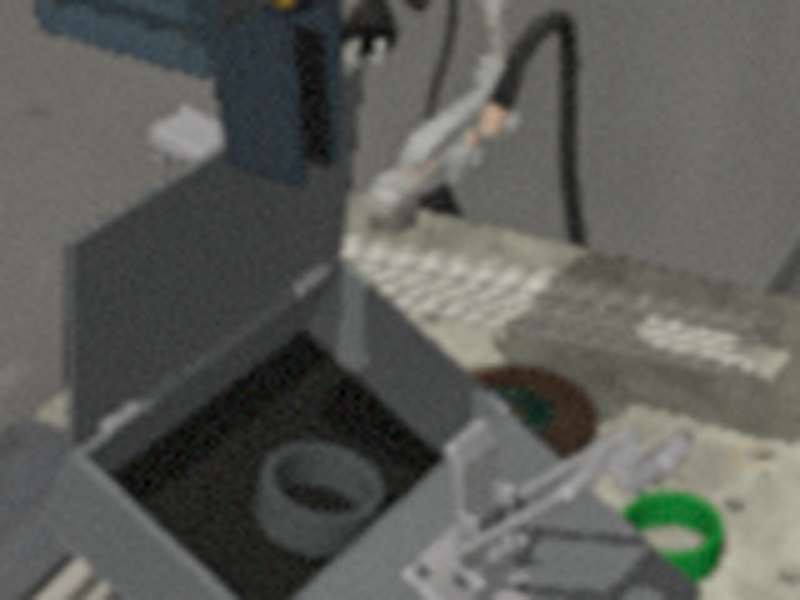

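Call:
play_rows --commands '[[[0.01,0,0,0],[0.04,0,0,0],[0.075,0,0,0],[0.105,0,0,0],[0.117,0,0.0,0],[0.117,0,0.02,0],[0.115,0,0.045,0],[0.112,0,0.057,0],[0.11,0,0.058,0]]]' --jaw 0

```text
t: 17.85
tool_pos: [0.6845, -0.0312, 0.2414]
tcp_rot: [180.0, 0.1, -6.8]
contact_force: [-0.4, -0.1, 0.5]
width: 0.0002
```

```bash
python3 - <<'E'
from h import *
s=r.sense();print(s["tool_pos"],s["width"],s["contact_force"])
c=camera("side");crop(c,"s14.png",130,30,330,180,4)
E
```

```text
[ 0.68447069 -0.03119335  0.24139895] 0.0001806534043862252 [-0.44853581 -0.08114068  0.49421796]
```

View pics/s14.png

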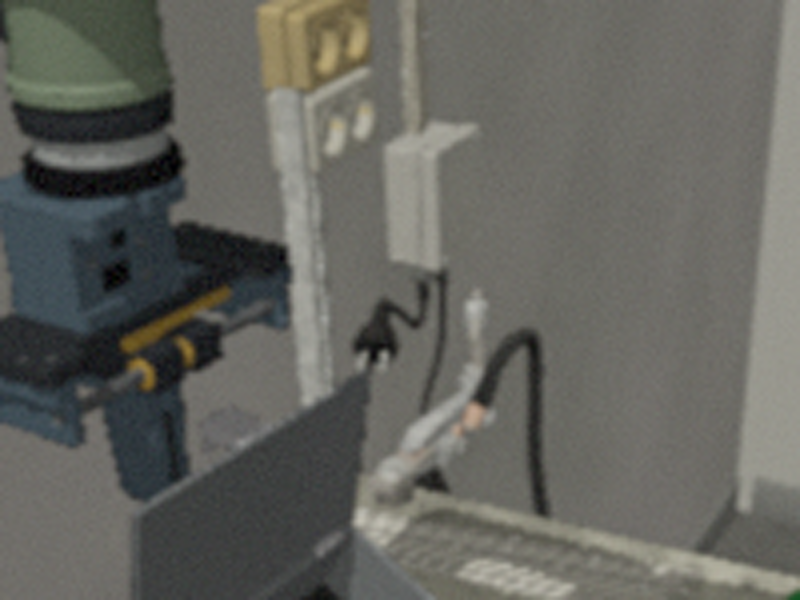

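Call:
play_rows --commands '[[[-0.008,0,0,0],[-0.016,0,0,0],[-0.027,0,0.003,0],[-0.038,0,0.007,0],[-0.048,0,0.014,0],[-0.057,0,0.0215,0],[-0.065,0,0.03,0],[-0.072,0,0.04,0],[-0.077,0,0.05,0],[-0.081,0,0.0615,0]]]'

```text
t: 19.15
tool_pos: [0.6045, -0.0215, 0.18]
tcp_rot: [180.0, 0.0, -6.8]
contact_force: [-0.1, 0.1, 0.0]
width: 0.0005
```

```bash
python3 - <<'E'
from h import *
s=r.sense();print(s["tool_pos"],s["width"],s["contact_force"])
c=camera("side");crop(c,"s15.png",130,60,330,210,4)
E
```

```text
[ 0.60449611 -0.02150504  0.18002119] 0.0004772840132302175 [-0.05873509  0.06801985  0.03346213]
```

View pics/s15.png

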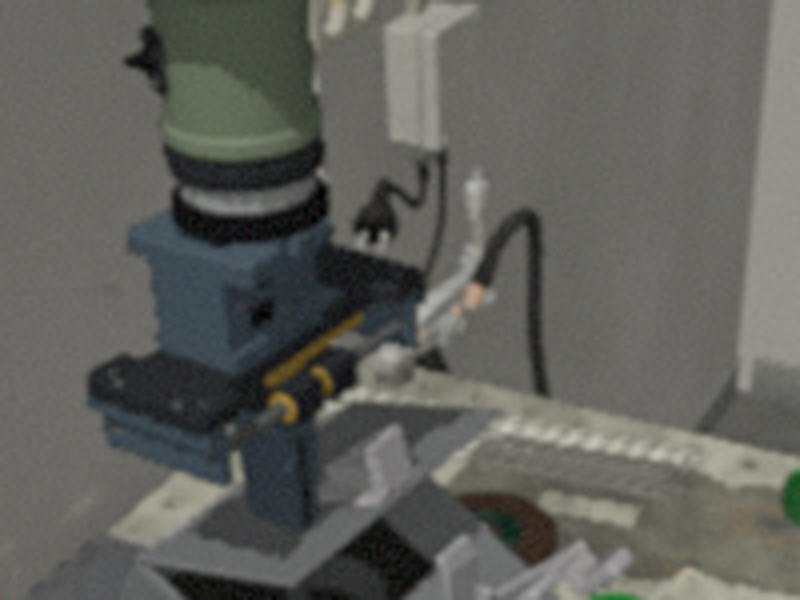

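Call:
play_rows --commands '[[[-0.002,0,0.012,0],[-0.004,0,0.022,0],[-0.004,0,0.031,0],[-0.004,0,0.038,0],[-0.002,0,0.044,0],[0,0,0.05,0],[0,0,0.054,0],[0,0,0.056,0],[0,0,0.056,0]]]'

```text
t: 20.32
tool_pos: [0.6061, -0.0216, 0.1289]
tcp_rot: [-180.0, -0.3, -6.8]
contact_force: [-4.6, 0.6, 16.1]
width: 0.0004
```

```bash
cat > hatch.py <<'E'
from h import *
import sys
s=r.sense();print(s["t"],s["tool_pos"],s["width"],s["contact_force"])
for n in("side","top"):
    c=camera(n);X=w2c(pts(c))
    if n=="side":crop(c,sys.argv[1],150,90,350,240,4)
    m=(X[...,1]<-25)&(X[...,1]>-85)&(X[...,0]>15)&(X[...,0]<100)&(X[...,2]>-30)&(X[...,2]<60)
    q=X[m];print(n,"hatch z",len(q),np.percentile(q[:,2],[5,50,95]),np.polyfit(q[:,0],q[:,2],1))
E
python3 hatch.py s16.png
```

```text
20.325 [ 0.6060745  -0.02161677  0.12887681] 0.0004275622289034845 [-4.62954266  0.56811017 16.13940239]
side hatch z 465 [3.09584455 5.25837851 7.20056054] [0.00854863 4.85231961]
top hatch z 933 [1.94464393 4.24837952 6.80319289] [0.00988885 3.74688654]
```

View pics/s16.png

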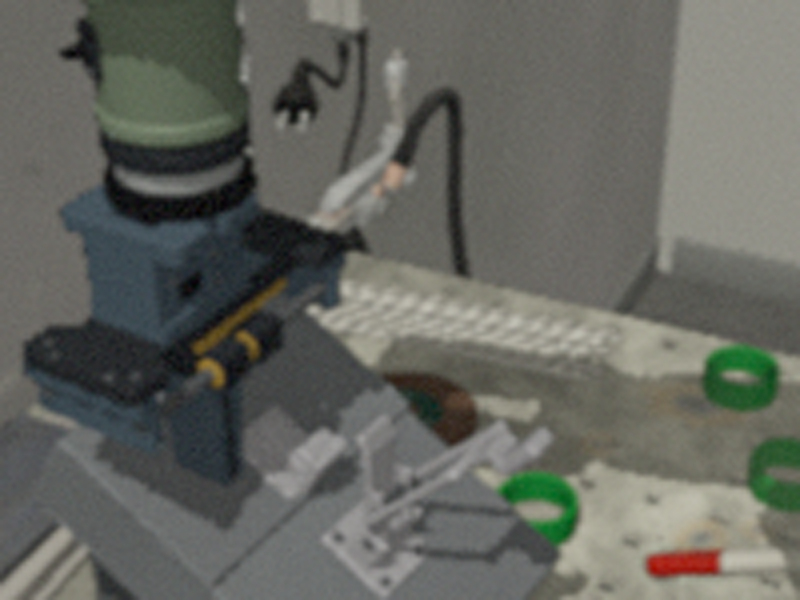

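Call:
play_rows --commands '[[[0,0,-0.02,0],[0,0,-0.07,0],[-0.01,0.005,-0.12,0],[-0.04,0.012,-0.142,0],[-0.08,0.024,-0.142,0],[-0.12,0.036,-0.142,0],[-0.155,0.046,-0.142,0],[-0.171,0.05,-0.142,0],[-0.171,0.05,-0.13,0],[-0.171,0.05,-0.115,0]]]' --jaw 0.05 --force 10

```text
t: 21.68
tool_pos: [0.4303, -0.0509, 0.2389]
tcp_rot: [-180.0, -0.0, -6.8]
contact_force: [-0.6, 0.3, 0.6]
width: 0.0501
```

```bash
python3 - <<'E'
from h import *
s=r.sense();print(s["t"],s["tool_pos"],s["width"],s["contact_force"])
for n in("side","top"):
    c=camera(n);X=w2c(pts(c))
    crop(c,n[0]+"17.png",*( (200,100,350,212) if n=="side" else (150,130,300,242)),5)
    m=(X[...,1]<-25)&(X[...,1]>-85)&(X[...,0]>15)&(X[...,0]<100)&(X[...,2]>-30)&(X[...,2]<60)
    q=X[m];print(n,"hatch z",len(q),np.percentile(q[:,2],[5,50,95]) if len(q) else "")
    m=(abs(X[...,1])<16)&(X[...,0]>-105)&(X[...,0]<-70)&(X[...,2]>118)&(X[...,2]<158)
    q=X[m];print("tab",len(q),q.mean(0),q.min(0),q.max(0))
E
```

```text
21.675 [ 0.43032842 -0.05092489  0.23892319] 0.05010107511000993 [-0.55221578  0.2675095   0.61175505]
side hatch z 611 [3.08455447 5.2842502  7.49052807]
tab 90 [-78.81304414   6.50105826 145.49777282] [-87.33399211 -10.55566658 130.08855628] [-70.13010228  12.50061369 157.92239743]
top hatch z 977 [2.08702947 4.36442751 6.72628501]<stdin>:9: RuntimeWarning: Mean of empty slice.
  ret = um.true_divide(
Traceback (most recent call last):
ValueError: zero-size array to reduction operation minimum which has no identity
```

View pics/s17.png

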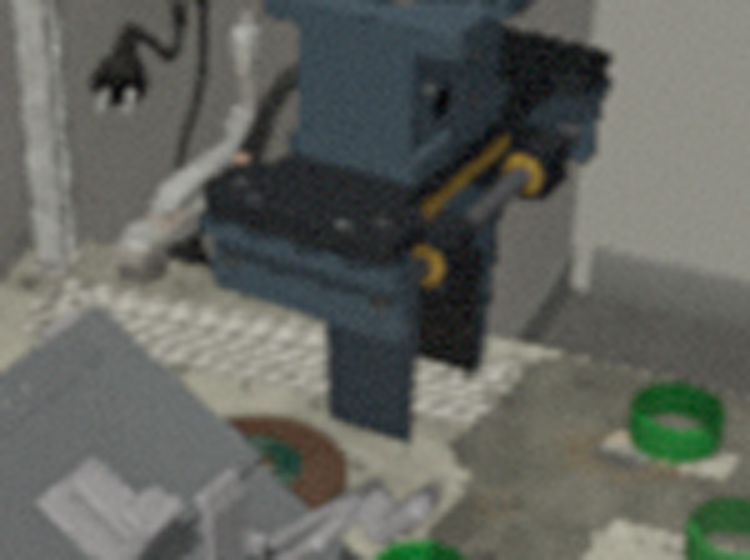

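Call:
play_rows --commands '[[[0,0,0.02,0],[0,0,0.04,0],[0,0,0.058,0],[0,0,0.068,0],[0,0,0.073,0],[0,0,0.073,0]]]'

```text
t: 22.52
tool_pos: [0.4294, -0.051, 0.1669]
tcp_rot: [180.0, -0.0, -6.8]
contact_force: [-0.1, -0.0, 0.1]
width: 0.05
```

```bash
python3 - <<'E'
from h import *
s=r.sense();print(s["t"],s["tool_pos"],s["width"],s["contact_force"])
c=camera("side");crop(c,"s18.png",230,140,310,200,10)
E
```

```text
22.525 [ 0.42941638 -0.05099494  0.16694644] 0.05003592602342965 [-0.07708833 -0.04885335  0.11043147]
```

View pics/s18.png

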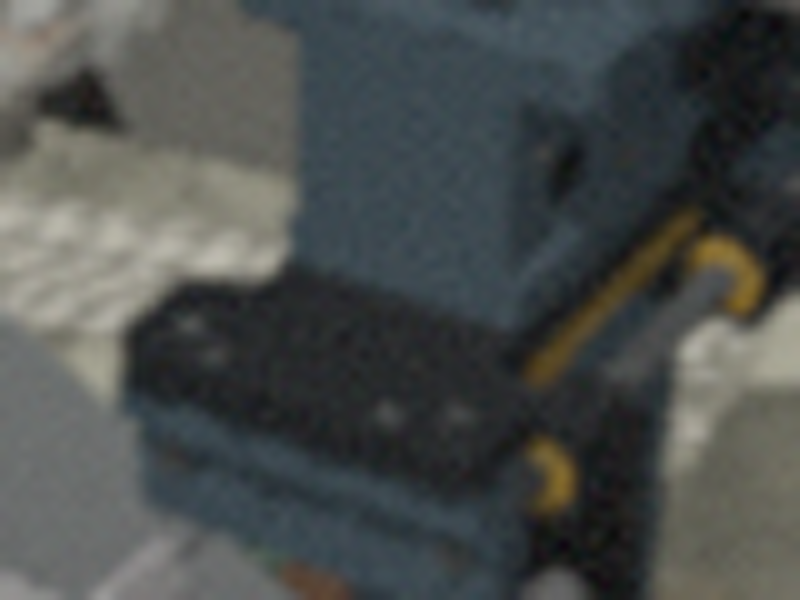

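Crop is too high; I'll close and read the width instead.

Call:
play_rows --commands '[[[0,0,0,0],[0,0,0,0],[0,0,0,0],[0,0,0,0]]]' --jaw 0.01 --force 10

```text
t: 23.08
tool_pos: [0.4293, -0.05, 0.1672]
tcp_rot: [-179.9, -0.0, -6.8]
contact_force: [-0.1, 3.9, 0.8]
width: 0.0199
```

```bash
python3 - <<'E'
from h import *
s=r.sense();print(s["t"],s["tool_pos"],s["width"],s["contact_force"])
c=camera("side");crop(c,"s19.png",210,160,320,240,7)
E
```

```text
23.075 [ 0.42925536 -0.04995233  0.16715375] 0.0198902398443651 [-0.1081066   3.85115385  0.76990329]
```

View pics/s19.png

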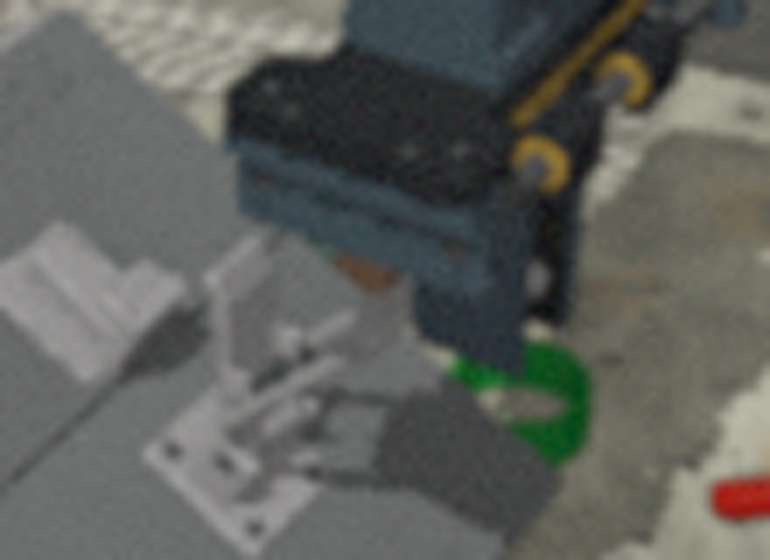

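Call:
play_rows --commands '[[[0.005,-0.001,-0.007,0],[0.0115,-0.001,-0.0137,0],[0.022,-0.001,-0.023,0],[0.034,-0.001,-0.031,0],[0.046,-0.001,-0.037,0],[0.06,-0.001,-0.0415,0],[0.073,-0.001,-0.044,0],[0.087,-0.001,-0.045,0],[0.101,-0.001,-0.044,0],[0.101,-0.001,-0.044,0]]]'

```text
t: 24.38
tool_pos: [0.5308, -0.0625, 0.2108]
tcp_rot: [179.9, -0.0, -6.8]
contact_force: [-1.6, -0.7, -3.2]
width: 0.0199
```

```bash
python3 - <<'E'
from h import *
s=r.sense();print(s["t"],s["tool_pos"],s["width"],s["contact_force"])
c=camera("side");crop(c,"s20.png",190,130,330,235,5)
E
```

```text
24.375 [ 0.53078938 -0.0624964   0.21084847] 0.019890324162684443 [-1.55596651 -0.6898843  -3.24937634]
```

View pics/s20.png

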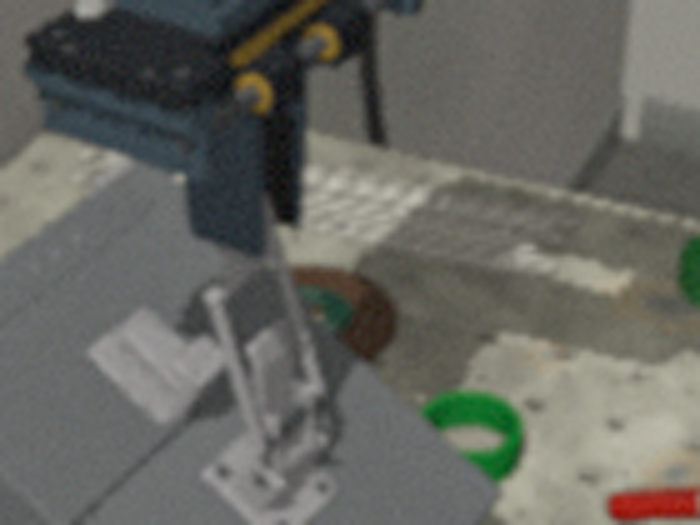

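Call:
play_rows --commands '[[[0.007,0,0.0015,0],[0.014,0,0.0035,0],[0.027,0,0.0075,0],[0.039,0,0.014,0],[0.05,0,0.0215,0],[0.061,0,0.031,0],[0.067,0,0.0375,0],[0.073,0,0.045,0],[0.078,0,0.053,0],[0.078,0,0.053,0]]]'

```text
t: 25.68
tool_pos: [0.6077, -0.0719, 0.1572]
tcp_rot: [179.9, -0.0, -6.8]
contact_force: [0.4, -4.7, -0.7]
width: 0.0201
```

```bash
python3 - <<'E'
from h import *
s=r.sense();print(s["t"],s["tool_pos"],s["width"],s["contact_force"])
c=camera("side");crop(c,"s21.png",170,130,310,235,5)
E
```

```text
25.675 [ 0.60767228 -0.0719327   0.15718393] 0.020122993678358122 [ 0.35313503 -4.74168339 -0.65902669]
```

View pics/s21.png

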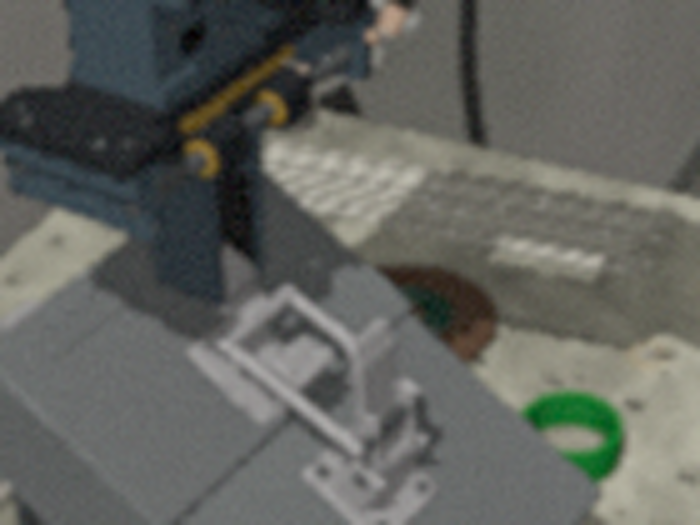

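Call:
play_rows --commands '[[[0.003,0.001,0.004,0],[0.005,0.001,0.008,0],[0.007,0.001,0.012,0],[0.007,0.001,0.013,0]]]'

```text
t: 26.22
tool_pos: [0.6138, -0.0729, 0.1445]
tcp_rot: [180.0, 0.0, -6.8]
contact_force: [-0.4, -4.0, 0.6]
width: 0.0201
```

```bash
python3 - <<'E'
from h import *
s=r.sense();print(s["t"],s["tool_pos"],s["width"],s["contact_force"])
c=camera("side");crop(c,"s22.png",170,140,290,230,6)
E
```

```text
26.225 [ 0.61384229 -0.07286822  0.14448943] 0.02007813517001879 [-0.44520746 -4.02126757  0.58718099]
```

View pics/s22.png

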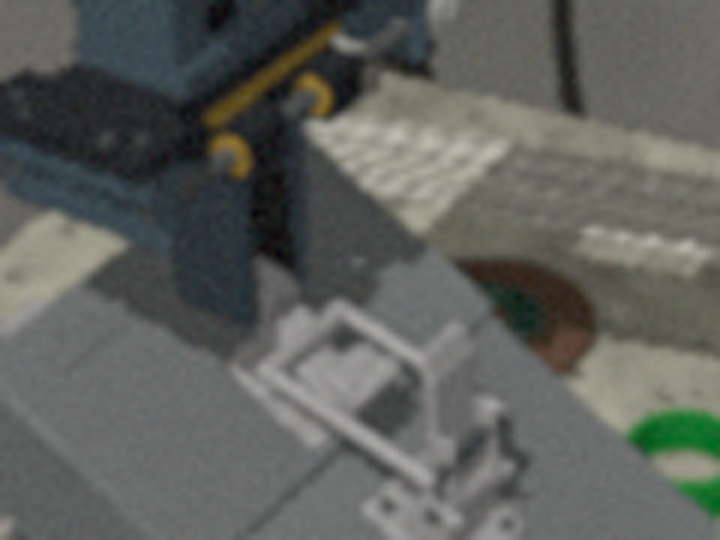

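Call:
play_rows --commands '[[[0,0,0,0],[0,0,0,0],[0,0,0,0],[0.002,0,-0.02,0],[0.002,0,-0.06,0],[0.002,0,-0.1,0],[0.002,0,-0.12,0]]]' --jaw 0.05

```text
t: 27.15
tool_pos: [0.6168, -0.0729, 0.2679]
tcp_rot: [-180.0, -0.3, -6.8]
contact_force: [0.6, -0.0, 0.0]
width: 0.0499
```

```bash
python3 - <<'E'
from h import *
s=r.sense();print(s["t"],s["tool_pos"],s["width"],s["contact_force"])
c=camera("side");crop(c,"s23.png",170,140,290,230,6)
X=w2c(pts(c))
m=(abs(X[...,1])<16)&(X[...,0]>-60)&(X[...,0]<5)&(X[...,2]>35)&(X[...,2]<110)
q=X[m]
for lo in range(35,110,8):
    k=q[(q[:,2]>=lo)&(q[:,2]<lo+8)]
    if len(k):print(lo,len(k),np.percentile(k[:,0],[3,50,97]).round(1))
m=(abs(X[...,1])<34)&(X[...,0]>20)&(X[...,0]<95)&(X[...,2]>12)&(X[...,2]<70)
q=X[m]
for lo in range(20,95,8):
    k=q[(q[:,0]>=lo)&(q[:,0]<lo+8)]
    if len(k):print("x",lo,len(k),np.percentile(k[:,2],[3,50,97]).round(1),k[:,1].min().round(),k[:,1].max().round())
E
```

```text
27.15 [ 0.61682062 -0.07289608  0.26789086] 0.04993857874650064 [ 0.55747606 -0.02328756  0.01267598]
35 44 [-48.8  -0.4   4.6]
43 53 [-43.6 -38.7 -30.8]
51 39 [-38.9 -29.5 -23.8]
59 27 [-25.8 -23.8 -19.2]
67 40 [-21.4 -17.1 -11.4]
75 31 [-14.1 -10.6  -7.8]
x 20 44 [13.4 19.4 30.1] -28.0 27.0
x 28 65 [16.5 25.6 28.6] -26.0 28.0
x 36 35 [16.7 26.1 28.4] -22.0 27.0
x 44 39 [18.6 26.4 36.4] -11.0 9.0
x 52 29 [28.6 35.1 36.9] -9.0 11.0
x 60 27 [25.  32.3 35.5] -11.0 11.0
x 68 26 [25.  30.8 33. ] -9.0 10.0
x 76 8 [20.8 28.7 30.3] -8.0 7.0
```

View pics/s23.png

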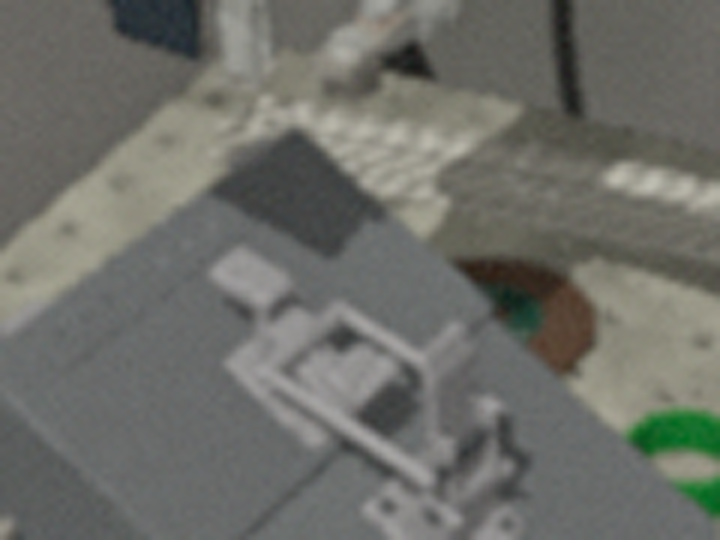

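Call:
play_rows --commands '[[[-0.01,0,0,0],[-0.035,0,0,0],[-0.06,0,0,0],[-0.069,0,0,0],[-0.069,0,0.02,0],[-0.069,0,0.055,0],[-0.069,0,0.09,0],[-0.069,0,0.11,0],[-0.069,0,0.119,0],[-0.069,0,0.119,0]]]' --jaw 0

```text
t: 28.45
tool_pos: [0.5471, -0.065, 0.1454]
tcp_rot: [-180.0, 0.1, -6.8]
contact_force: [-0.8, -0.4, -0.9]
width: 0.0005
```

```bash
python3 - <<'E'
from h import *
s=r.sense();print(s["t"],s["tool_pos"],s["width"],s["contact_force"])
print(((s["tool_pos"]-O)@E2)*1000,((s["tool_pos"]-O)@L2)*1000)
c=camera("side");crop(c,"s24.png",190,130,310,220,6)
E
```

```text
28.45 [ 0.54714949 -0.06499294  0.14539582] 0.0005321443918634824 [-0.81595956 -0.39732505 -0.87123319]
-19.709828336548302 0.17456332218107565
```

View pics/s24.png

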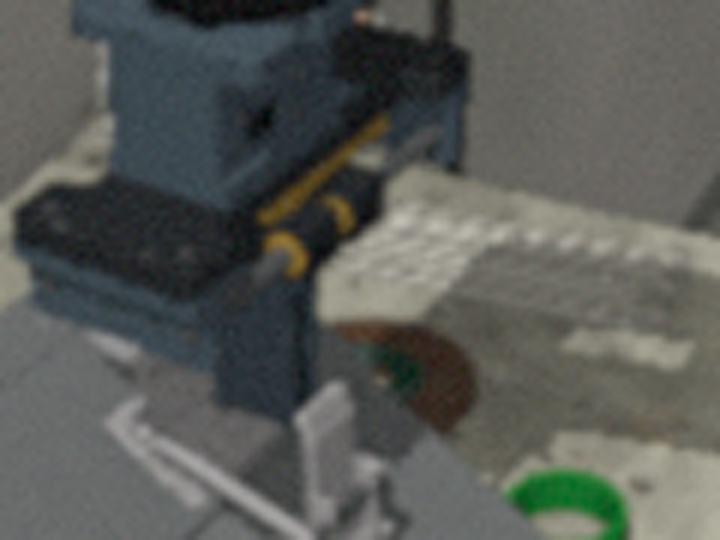

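Call:
play_rows --commands '[[[-0.007,0,0,0],[-0.0135,0,0,0],[-0.02,0,0.001,0],[-0.027,0,0.002,0],[-0.0335,0,0.004,0],[-0.04,0,0.007,0],[-0.0455,0,0.011,0],[-0.0505,0,0.015,0],[-0.055,0,0.02,0],[-0.055,0,0.02,0]]]'

```text
t: 29.75
tool_pos: [0.4916, -0.0584, 0.1252]
tcp_rot: [180.0, 0.1, -6.8]
contact_force: [0.4, -0.3, -0.4]
width: 0.0003
```

```bash
python3 - <<'E'
from h import *
s=r.sense();print(s["t"],s["tool_pos"],s["width"],s["contact_force"])
print(((s["tool_pos"]-O)@E2)*1000,((s["tool_pos"]-O)@L2)*1000)
c=camera("side");crop(c,"s25.png",190,130,310,220,6)
E
```

```text
29.75 [ 0.49161461 -0.05844694  0.12515388] 0.00032449486183445253 [ 0.39432512 -0.2856363  -0.43228547]
-75.6291168527749 0.09897207584026747
```

View pics/s25.png

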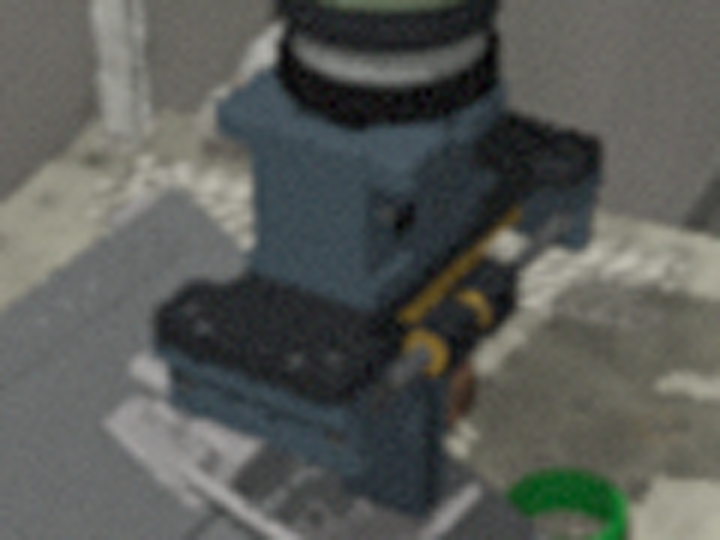

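Call:
play_rows --commands '[[[-0.002,0,0.003,0],[-0.004,0,0.006,0],[-0.0055,0,0.009,0],[-0.007,0,0.0115,0],[-0.0085,0,0.015,0]]]'

```text
t: 30.42
tool_pos: [0.4839, -0.0575, 0.1108]
tcp_rot: [180.0, 0.0, -6.8]
contact_force: [-0.5, 1.1, 3.5]
width: 0.0005
```

```bash
python3 - <<'E'
from h import *
s=r.sense();print(s["t"],s["tool_pos"],s["width"],s["contact_force"])
for n in("side","top"):
    c=camera(n);crop(c,n[0]+"26.png",*((190,150,310,240) if n=="side" else (160,120,280,210)),6)
E
```

```text
30.425 [ 0.4839027  -0.05747255  0.11081504] 0.0005481545407649188 [-0.47099683  1.05386432  3.543752  ]
```

View pics/s26.png

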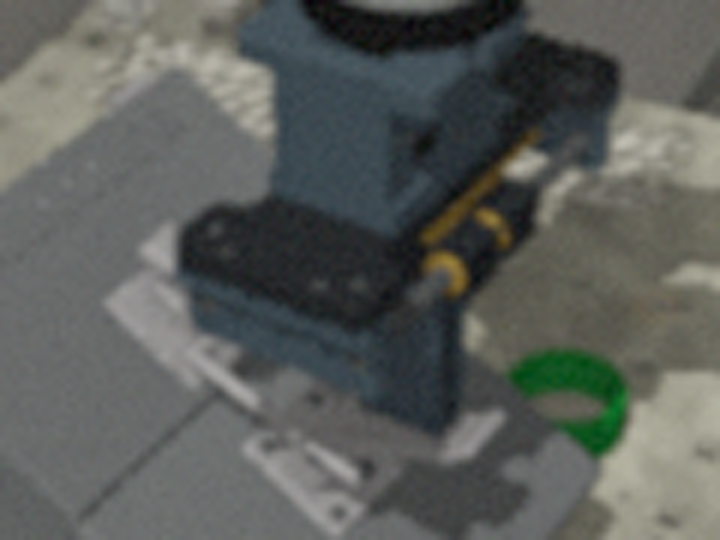

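View pics/t26.png

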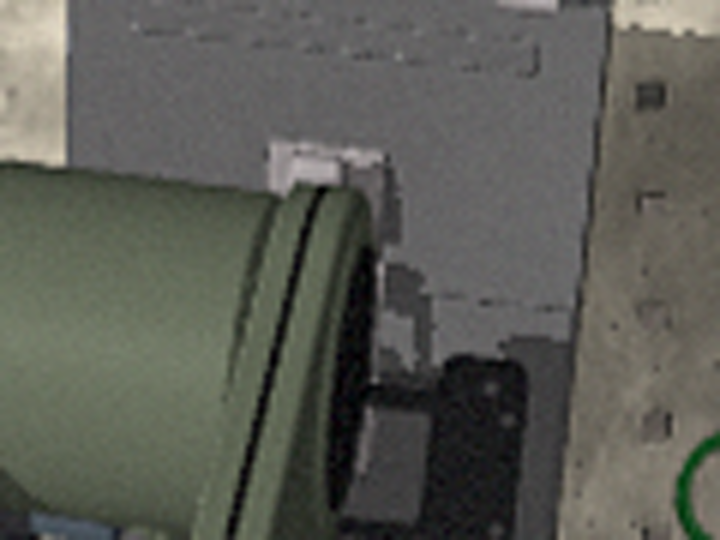

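Call:
play_rows --commands '[[[-0.001,0,0.007,0],[-0.0025,0,0.014,0],[-0.01,0,0.016,0],[-0.02,0,0.018,0],[-0.029,0,0.022,0],[-0.034,0,0.028,0],[-0.034,0,0.034,0]]]'

```text
t: 31.4
tool_pos: [0.4497, -0.0534, 0.0761]
tcp_rot: [180.0, 0.1, -6.8]
contact_force: [0.6, 0.5, 1.0]
width: 0.0006
```

```bash
python3 - <<'E'
from h import *
s=r.sense();print(s["t"],s["tool_pos"],s["width"],s["contact_force"])
print(((s["tool_pos"]-O)@E2)*1000)
for n in("side",):
    c=camera(n);crop(c,n[0]+"27.png",190,150,310,240,6)
E
```

```text
31.4 [ 0.44968051 -0.05344757  0.07614799] 0.0005558060248741782 [0.56391884 0.53060693 0.99793177]
-117.86018064668752
```

View pics/s27.png

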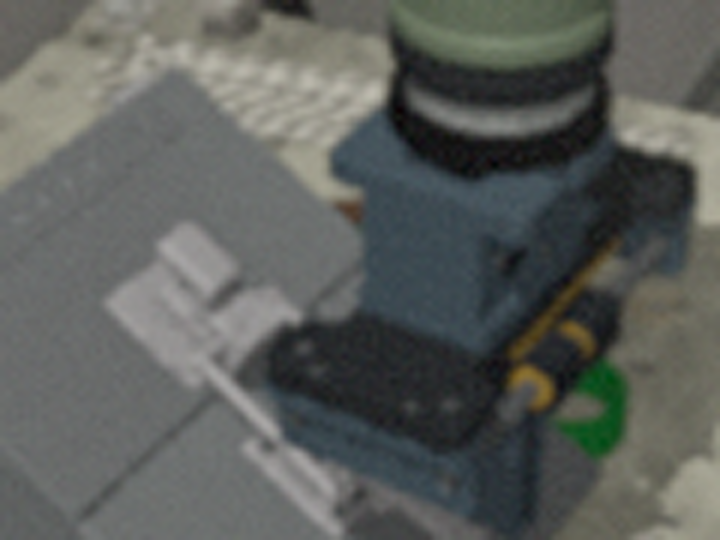

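Call:
play_rows --commands '[[[0,0,0.003,0],[0,0,0.006,0],[0,0,0.008,0],[0,0,0.008,0]]]'

```text
t: 31.95
tool_pos: [0.4509, -0.0536, 0.0702]
tcp_rot: [180.0, -0.1, -6.8]
contact_force: [-2.8, 1.1, 12.3]
width: 0.0005
```

```bash
python3 - <<'E'
from h import *
s=r.sense();print(s["t"],s["tool_pos"],s["width"],s["contact_force"])
E
```

```text
31.95 [ 0.45094575 -0.0536035   0.07022031] 0.0005014839146370565 [-2.78475444  1.09387347 12.26674285]
```

Call:
play_rows --commands '[[[0,0,0.0015,0],[0,0,0.0025,0],[0,0,0.0025,0]]]'

```text
t: 32.33
tool_pos: [0.4513, -0.0536, 0.0695]
tcp_rot: [180.0, -0.2, -6.8]
contact_force: [-6.8, 1.6, 25.9]
width: 0.0002
```

Call:
play_rows --commands '[[[0,0,-0.01,0],[-0.01,0,-0.04,0],[-0.03,0.03,-0.08,0],[-0.03,0.09,-0.12,0],[-0.03,0.15,-0.13,0],[-0.03,0.2,-0.13,0],[-0.03,0.25,-0.13,0],[-0.03,0.27,-0.13,0]]]'

```text
t: 33.33
tool_pos: [0.3881, -0.3201, 0.1958]
tcp_rot: [-180.0, 0.1, -6.9]
contact_force: [0.2, 0.1, 0.1]
width: 0.0006
```

```bash
python3 - <<'E'
from h import *
s=r.sense();print(s["t"],s["tool_pos"],s["width"],s["contact_force"])
for n in("side","top"):
    c=camera(n);crop(c,n[0]+"28.png",*((190,150,310,240) if n=="side" else (160,120,280,225)),6)
    X=w2c(pts(c))
    for a,b in ((-115,-105),(-105,-95),(-95,-85),(-85,-75),(-75,-65)):
        q=X[(X[...,0]>a)&(X[...,0]<b)&(abs(X[...,1])<12)&(X[...,2]>-5)&(X[...,2]<80)]
        print(n,"lever",a,len(q),np.percentile(q[:,2],[10,50,90]).round(1))
    q=X[(X[...,0]>30)&(X[...,0]<75)&(abs(X[...,1])<8)&(X[...,2]>28)&(X[...,2]<80)]
    print("tab",len(q),q.min(0).round(1),q.max(0).round(1),np.median(q,0).round(1))
    q=X[(X[...,0]>0)&(X[...,0]<60)&(abs(X[...,1])>19)&(abs(X[...,1])<30)&(X[...,2]>12)&(X[...,2]<50)]
    print("bar ends",len(q),q.max(0).round(1),np.percentile(q,97,axis=0).round(1))
    q=X[(X[...,1]<-35)&(X[...,1]>-85)&(X[...,0]>15)&(X[...,0]<100)&(X[...,2]>-30)&(X[...,2]<60)];print("hatch",np.percentile(q[:,2],[5,50,95]).round(1))
E
```

```text
33.325 [ 0.38811642 -0.32011725  0.19577626] 0.0005540469785147399 [0.17302552 0.05770771 0.10075801]
side lever -115 65 [-0.1 28.  31.7]
side lever -105 58 [-0.1 27.6 30. ]
side lever -95 60 [-0.2 26.7 29.7]
side lever -85 54 [ 0.6 27.9 29.8]
side lever -75 38 [26.8 29.1 30.1]
tab 48 [30.2 -7.8 34.9] [48.3  8.  45.8] [39.7  0.6 42.7]
bar ends 23 [11.5 27.7 28.2] [10.2 27.3 28.2]
hatch [3.4 5.4 7.5]
top lever -115 46 [27.2 28.7 30.8]
top lever -105 38 [26.4 27.9 29.4]
top lever -95 42 [26.2 28.1 29.7]
top lever -85 39 [26.  27.5 29.3]
top lever -75 39 [26.7 27.7 29.6]
tab 70 [30.4 -7.9 35.3] [49.8  8.  45.1] [40.7 -0.1 41.6]
bar ends 34 [11.1 25.5 28.2] [11.1 25.5 27.7]
hatch [2.1 4.4 6.8]
```

View pics/s28.png

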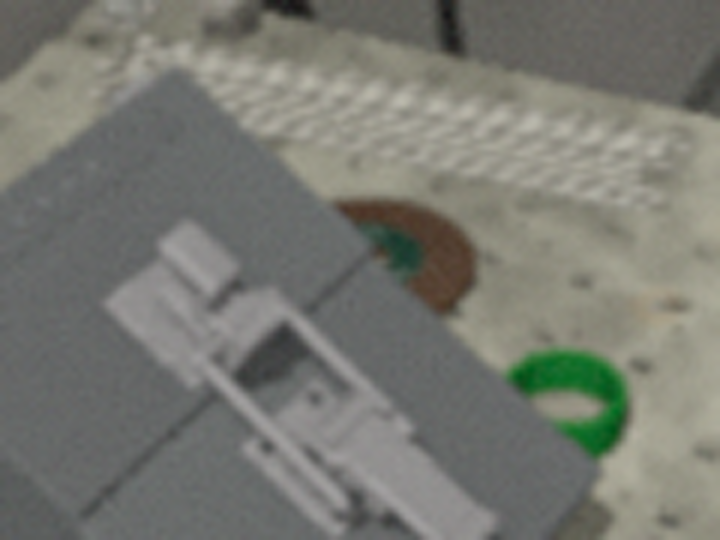

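View pics/t28.png

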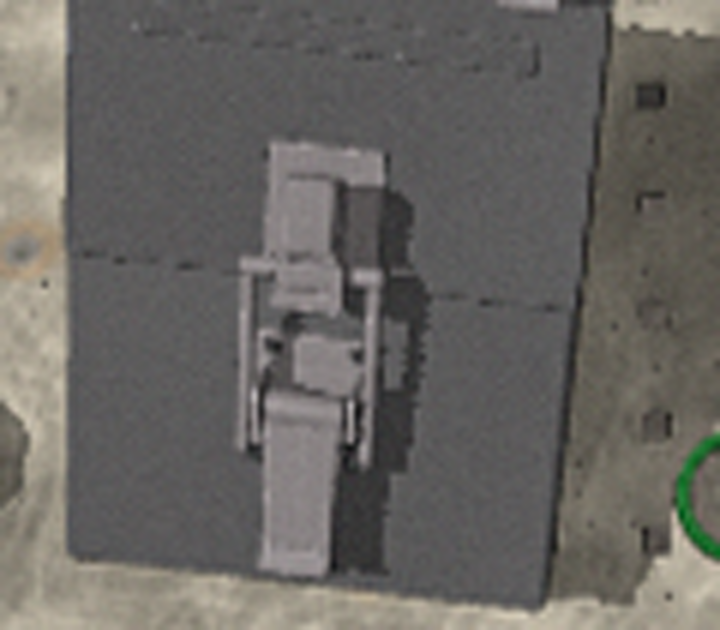

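```bash
python3 - <<'E'
from h import *
print(workorder.close_job()); print(r.sense()["t"])
E
```

```text
the job is handed in; nothing more can be done
None
the job is handed in; nothing more can be done
```

The job is done and handed in at about 33 s of the 72 s. The ring is in the case, the hatch is shut and the latch is locked.

**What I did:**
- Leaned the hatch further back and put the dark ring in the compartment. It lay on the compartment floor when last seen.
- Pushed the hatch shut.
- Pinched the loop's tab and swung the loop over until its bar lay on the seat behind the keeper.
- Pressed the lever flat.

**Last checks, with the arm clear of everything:**
- **Hatch:** its outer side is at z 4–5 mm, so it is shut.
- **Lever:** its top is level at about 28 mm off the face, so it lies flat at its stop.
- **Tab:** its centre is about 36–37 mm off the face, which matches the locked height.
- **Bar:** it sits at about x 11–12 mm (top view) under the lip. That is about 4 mm downhill of the throat's nominal x of 16, so the loop is pulling on the keeper.

**What failed or disagreed:**
- **First grasp missed:** the real fingertips sit about 33 mm behind the reported tool point. I measured this with the camera, corrected for it and picked the ring up on the second try.
- **Unexplained contact:** while I lowered the ring, I met about 24 N that I could not account for. I backed off before releasing.
- **Peak force:** the highest I read was about 27 N, when pressing the lever to its stop.
- **Ring not rechecked:** I could not look at it again once the hatch was shut.

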